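Stow the probe thermometer under the divider flap

ROBOT

A 6-joint arm with a two-finger parallel gripper is mounted at the origin on the work surface. World frame = base frame: x ahead of the robot, y to its left, z up, the work surface at z = 0. Lengths are in m, angles in rad, forces in N, time in s.
With the tool pointing down it reaches from about 0.35 to 0.775 m from the base axis. Payload 7.3 kg.
Tool frame: the origin (TCP) lies midway between the tips of the shut fingers; the grasp point (between the pads) lies 19 mm behind it (robot.tcp_to_grasp is the distance from the TCP to the grasp point, in m); x points along the fingers, z is the direction in which the jaws open and shut, and the axes are right-handed (so a half turn about x gives the same grasp; the last joint's range is limited). The gripper opens to 92 mm and grips with 3 to 60 N. Pads are 19 mm wide; open, the fingers measure 130 mm over their backs; the gripper's body (75 mm by 190 mm) begins 47 mm behind the grasp point.
Start: joints at [-1.377, 0.342, 1.524, -0, 1.275, -0.146], TCP at [0.175, -0.495, 0.227] pointing down, gripper open.
Joint ranges: [-2.53, 2.53], [-0.77, 2.02], [0.04, 2.7], [-1, 4.14], [0.28, 2.66], [-3.11, 3.11]. Speed limits (rad/s): [2.57, 2.57, 3.14, 3.14, 3.14, 3.14].

INTERFACE

Orientations are given as [roll, pitch, yaw] about the fixed x, y, z axes, in that order (R = Rz(yaw) Ry(pitch) Rx(roll)).
In Python, from cell import robot gives the robot as it stands.
- The arm moves only by the tool move_arm, never from a script. Its argument "deltas" is a list of rows, each an object with "dp": the shift along the tool's x, y, z in m, a list of three; "turn": the turn, a rotation vector about the tool's x, y, z in degrees, a list of three. A call has 1 to 10 rows; each row is the pose to reach, as a shift and turn from the pose commanded when the call began, along the tool's axes at that moment; what a row does not reach only later rows make up. A row lasts 1/10 s, in which the tool goes at most 50 mm and 8.59 degrees, less where a joint would pass 70% of its speed; a pose out of reach is approached as far as the arm can. A call with a gripper value outside its range is refused whole. "hand" is the finger opening in m, from 0 to 0.0918, set as the call begins (left out, the last holds). The fingers move at their own pace and stop on an object; "squeeze" is the grip in N (left out, the last holds). Time passes only in rows, so rows that repeat a pose let the fingers close. It gives the time, the measured TCP pose, the force and the opening at its end, in the units of the state.
- robot.observe(): the state, without advancing time (a new reading comes with each control period).
- robot.read_camera(name): name is "scene" or "top"; returns (picture, depth): 400x640x3 uint8, red, green, blue; 400x640 float32, m along the optical axis (not along the pixel's ray), 0 where there is no reading.
- robot.camera_info(name): a dict with "fx", "fy", "cx", "cy" (pixels), "R" (3x3) and "t" (3): a world point X has camera coordinates R X + t. Camera axes: x right, y down, z forward; pixel columns grow to the right and rows downward; lengths in m; the calibration is good to about 2 mm. A picture is of the moment at which its call begins. camera_info takes no time and is no camera call.
- robot.hand_in(): hands the job in, once; it reports no verdict.
The state is a dict: "time": time; "qpos": joint angles; "qvel": joint speeds; "joint_efforts": joint torques, N m; "tool_pos": TCP position; "tool_rot": TCP orientation; "contact_force": force on the tool from outside, world axes, zero at the start; "torque": the same for the moment, N m; "opening": finger opening in m.
Only numpy, scipy, OpenCV 4.12 (cv2) and the standard library are available. Lean on these libraries where they do the work, as an engineer would, in place of code of your own. Each camera call takes 0.05 s, during which the arm holds its last target.

TASK

Lift the metal divider flap of the white two-tier utensil box by its handle until it stands well open, and lay the probe thermometer gently, either end first, flat on the floor of the shallow grey cradle in the lower tier. Then swing the flap fully shut over it. Leave the measuring cup in its bay, and the bowl, bottle and carton where they stand.

Things in the scene. Friction and masses are not known exactly. Their poses are not given: they have to be found in the camera images.
- box: White fixed box, 180 (x) x 216 (y) x 68 mm high (all sizes in mm); origin: centre of underside; x points to the hinge side, away from the robot (yaw within 0.25 rad). Walls 5, floor 4 thick; hinge-side wall only 44 high. A divider along x at y = 0, 4 thick, top 22 above the counter, makes two lower bays, each 170 x 101, centred at y = +52 and -52: one holds the cradle, the other the cup; which varies.
- flap (a joint): Hinge angle (rad) of the aluminium divider flap: 0 shut and level, grows as its near edge swings up and away from the robot; 1.57 upright, stop 1.75. Starts at 0 to 0.3. A 4 mm sheet, 166 x 200 mm, 0.2 kg; shut, its top is 50 above the counter. The stiff hinge (0.4 N m) holds it wherever it is left; about 5 N at the handle moves it.
- flap_handle (a point): Middle of the handle bar: steel, round, 9 mm thick, 90 mm long, parallel to the hinge, on a post at each end, centre line 40 clear of the flap's top face. With the flap shut it lies 125 towards box -x from the hinge line and 42 above it; it swings with the flap. The bar can turn between fingers that keep pointing down along its arc.
- flap_hinge (a point): Middle of the hinge line, at (87.5, 0, 48) mm in the box's frame; the hinge runs along the box's y.
- cradle: Shallow grey plastic cradle fixed on the floor of one bay, 154 (x) x 42 (y) mm outside; origin: centre of its underside, 4 above the counter. Floor 3 thick; a rim 4 wide, 11 high from the underside, leaves a recess 146 x 34. Its x runs along the box's x within 0.03 rad.
- thermo_mid (a point): Centre (half-way up) of the probe thermometer: a loose grey plastic bar 130 (x) x 26 (y) x 24 mm high, about 0.12 kg, with a dark display and a thin folded probe on its top. Starts flat on the counter, to the robot's right of the box; x along its length.
- thermo: The same thermometer; origin at the centre of its underside.
- cup: Loose steel measuring cup, 58 mm across at the rim, 40 mm high, standing in the other bay under the flap; origin at the centre of its underside. Leave it.
- bowl: Loose steel mixing bowl, 150 mm across, 65 mm high, bystander; origin under its centre.
- sauce: Loose amber sauce bottle, 60 mm across, 170 mm high, bystander; origin under its centre.
- carton: Loose cardboard carton 50 x 160 x 50 mm high, bystander; origin under its centre.
Mind the look-alikes: they are no part of the job. What is meant by the thermo is not red, and is the larger of those in its own colour.

How it is judged:
On the way, in this order (a step that is already met when the one before it is completed fails the run):
1. the flap is lifted well open (beyond 1.0 rad) (value of joint flap above 1 rad), for 0.2 s.
2. the thermometer lies flat in the cradle, released, the flap still open (x of thermo_mid in the frame of cradle between -0.012 and 0.012 m and y of thermo_mid in the frame of cradle between -0.008 and 0.008 m and z of thermo_mid in the frame of cradle between 0.011 and 0.019 m and angle between the x axis of thermo_mid and the x axis of cradle, either way round below 0.12 rad and contact force between thermo and the fingers below 0.1 N and value of joint flap above 0.7 rad), for 0.2 s.
At the end, for the whole second after the job is handed in: The flap is shut (under 0.06 rad) and the thermometer rests, released, flat in the cradle below it: centre within 12 mm along and 8 mm across of the cradle's centre, 11 to 19 mm above its underside, its length within 0.12 rad of the cradle's (x of thermo_mid in the frame of cradle between -0.012 and 0.012 m and y of thermo_mid in the frame of cradle between -0.008 and 0.008 m and z of thermo_mid in the frame of cradle between 0.011 and 0.019 m and angle between the x axis of thermo_mid and the x axis of cradle, either way round below 0.12 rad and contact force between thermo and the fingers below 0.1 N and value of joint flap below 0.06 rad and linear speed of thermo below 0.02 m/s); the robot touches nothing.
It fails at once if the thermometer is dropped or pressed onto the cradle with more than 40 N (contact force between thermo and cradle above 40 N).
It fails at once if the measuring cup is moved by more than 25 mm (distance of cup from where it was at the start of the episode above 0.025 m).
It fails at once if a bystander (bowl, bottle, carton) is moved by more than 30 mm (distance of any of bowl, sauce, carton from where it was at the start of the episode above 0.03 m).
It also fails if it takes over 72 s, if anything falls off the work surface, if the arm or the gripper's body presses on something with over 40 N, if the wrist force passes 120 N, or if a joint passes its speed limit or range.

## Working session

There is one attempt and no reset: what is moved stays moved. The work goes in short steps, Python scripts to look and compute and a tool call to move; the robot and the scene stay as the last step left them, time stands still between calls to the robot, and variables do not carry over. Pictures are saved under pics/ and viewed, and the job is handed in when it is done.

Besides the shell and the picture viewer there is one more tool, called after "Emit:" as name(argument=value, ...) on one line, values as JSON. move_arm: Moves the arm, as the interface text tells. Its arguments: {"type":"object","properties":{"deltas":{"type":"array"},"hand":{"type":"number"},"squeeze":{"type":"number"}},"required":["deltas"]}

```bash
mkdir -p pics; ls
python3 - <<'E'
from cell import robot
import cv2,numpy as np
print(robot.observe())
for n in("scene","top"):
    p,d=robot.read_camera(n); cv2.imwrite(f"pics/{n}0.png",p[:,:,::-1]); np.savez(f"pics/{n}0.npz",p=p,d=d)
    print(n,robot.camera_info(n))
E
```

```text
pics
{'time': 0.0, 'qpos': array([-1.37699763e+00,  3.42683994e-01,  1.52505259e+00, -1.85098387e-07,
        1.27537207e+00, -1.46029638e-01]), 'qvel': array([-0.00016933,  0.00072328,  0.00089843,  0.00073448, -0.00280975,
        0.00091511]), 'joint_efforts': array([ 4.81965380e-04, -4.31234729e+01, -2.44219548e+01,  7.16570509e-02,
        5.58310084e-02, -1.18503563e-04]), 'tool_pos': array([ 0.17492104, -0.49456143,  0.22605264]), 'tool_rot': array([2.99567977, 1.56928033, 1.76471183]), 'contact_force': array([ 0.05770593,  0.60907305, -0.34975481]), 'torque': array([ 0.00713675,  0.00757781, -0.01511693]), 'opening': 0.09152714823150146}
scene {'fx': 376.1971990094506, 'fy': 376.1971990094506, 'cx': 313.1586646217054, 'cy': 198.05995527175537, 'R': array([[ 0.82329872,  0.56742959,  0.01424334],
       [ 0.49140546, -0.69998543, -0.51820949],
       [-0.28407727,  0.43364047, -0.85513511]]), 't': array([-0.4750214 , -0.18257045,  1.18945585])}
top {'fx': 474.9717451257166, 'fy': 474.9717451257166, 'cx': 322.836937290541, 'cy': 195.0559413858917, 'R': array([[ 1.71851342e-05, -9.99973069e-01, -7.33894848e-03],
       [-9.83131426e-01,  1.32540269e-03, -1.82895717e-01],
       [ 1.82900518e-01,  7.21829397e-03, -9.83104927e-01]]), 't': array([0.05214742, 0.54336733, 1.12847526])}
```

View pics/scene0.png

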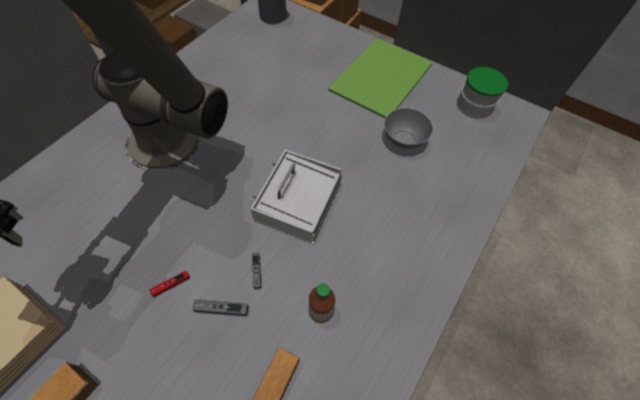

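View pics/top0.png

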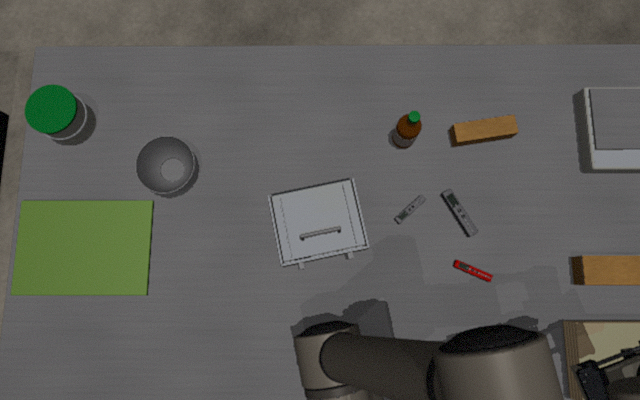

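The larger grey thermometer is at top (460,212), with the small grey decoy at (409,209) and the red one at (472,270). The box is around (320,220) and its handle at (320,234). Next I measure.

```bash
cat > h.py <<'E'
import numpy as np,cv2
from cell import robot
def cloud(n,d):
    c=robot.camera_info(n); v,u=np.mgrid[0:d.shape[0],0:d.shape[1]]
    P=np.stack([(u-c['cx'])/c['fx']*d,(v-c['cy'])/c['fy']*d,d],-1)
    W=(P-c['t'])@c['R']; W[d<=0]=np.nan; return W
def proj(n,X):
    c=robot.camera_info(n); q=np.asarray(X)@c['R'].T+c['t']
    return np.stack([q[...,0]/q[...,2]*c['fx']+c['cx'],q[...,1]/q[...,2]*c['fy']+c['cy']],-1)
def up(p,x0,x1,y0,y1,k,name):
    cv2.imwrite(name,cv2.resize(p[y0:y1,x0:x1,::-1],None,fx=k,fy=k,interpolation=cv2.INTER_CUBIC))
E
python3 - <<'E'
from h import *
for n in("top","scene"):
    z=np.load(f"pics/{n}0.npz"); p,d=z['p'],z['d']; W=cloud(n,d)
    # thermo
    roi={'top':(435,485,182,242),'scene':(185,255,292,322)}[n]
    u0,u1,v0,v1=roi; w=W[v0:v1,u0:u1].reshape(-1,3)
    t=w[(w[:,2]>0.014)&(w[:,2]<.05)]
    r=cv2.minAreaRect((t[:,:2]*1000).astype(np.float32)); print(n,"thermo",len(t),r,np.median(t[:,2]),t[:,:2].mean(0))
    cc=proj(n,np.array([0.45,0,0.04]))
    roi={'top':(255,380,170,275),'scene':(240,350,140,250)}[n]
    u0,u1,v0,v1=roi; w=W[v0:v1,u0:u1].reshape(-1,3)
    b=w[(w[:,2]>.02)]
    print("box all",cv2.minAreaRect((b[:,:2]*1000).astype(np.float32)))
    b=w[(w[:,2]>.060)&(w[:,2]<.072)]; print("rim",len(b),cv2.minAreaRect((b[:,:2]*1000).astype(np.float32)))
    print("hi",np.round(np.sort(w[:,2])[-40::4],3)); 
    hh=w[w[:,2]>.080]; print('handle',len(hh),hh.mean(0) if len(hh) else 0, cv2.minAreaRect((hh[:,:2]*1000).astype(np.float32)) if len(hh)>3 else 0)
    up(p,*roi,6 if n=='top' else 6,f"pics/{n}_boxz.png")
E
```

```text
top thermo 565 ((503.6965026855469, -291.764892578125), (129.5366668701172, 28.081480026245117), 30.57076072692871) 0.023934205434541566 [ 0.50302356 -0.29064614]
box all ((470.8844299316406, 64.2286605834961), (196.99896240234375, 216.1431121826172), 11.963445663452148)
rim 2535 ((468.4202575683594, 63.72124481201172), (188.7281494140625, 216.14158630371094), 11.907437324523926)
hi [nan nan nan nan nan nan nan nan nan nan]
handle 173 [0.44522194 0.05851292 0.10372575] ((445.2778015136719, 58.72359848022461), (9.655932426452637, 98.1517333984375), 12.088486671447754)
scene thermo 624 ((507.0458068847656, -292.66119384765625), (130.07765197753906, 27.33222198486328), 30.1887149810791) 0.023049571455117657 [ 0.50873014 -0.29321515]
box all ((474.58697509765625, 63.39604187011719), (196.2635955810547, 219.6793212890625), 11.682865142822266)
rim 1664 ((472.5819091796875, 63.23919677734375), (188.92068481445312, 218.86705017089844), 11.535467147827148)
hi [nan nan nan nan nan nan nan nan nan nan]
handle 122 [0.45102455 0.05263228 0.1022468 ] ((449.6333923339844, 56.05237579345703), (8.92200756072998, 96.4139175415039), 11.69679069519043)
```

View pics/top_boxz.png

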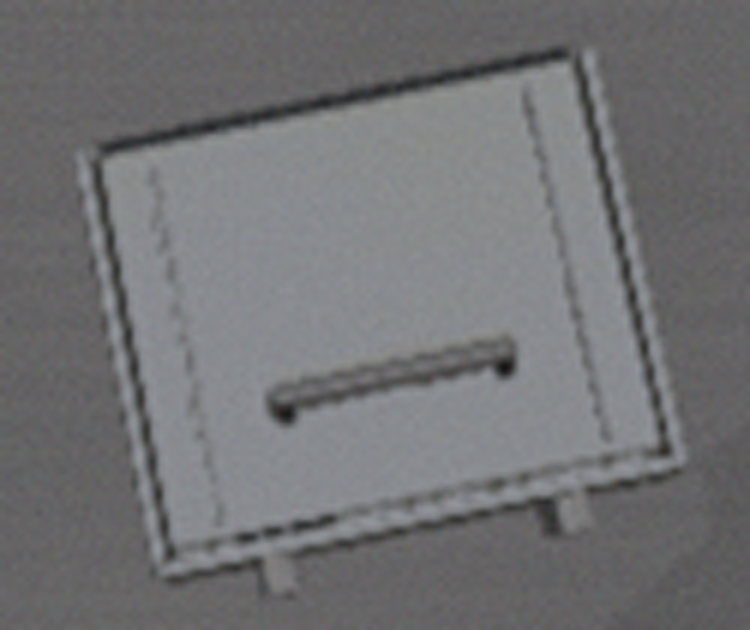

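View pics/scene_boxz.png

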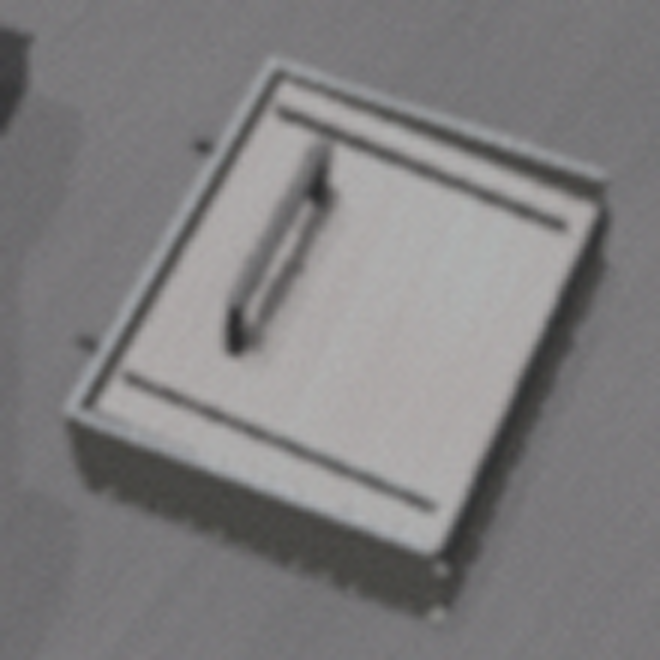

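Run:
```python
from h import *
from scipy.spatial.transform import Rotation as Ro
yaw=np.deg2rad(11.8); ex=np.array([np.cos(yaw),np.sin(yaw)]); ey=np.array([-ex[1],ex[0]])
for n in("top","scene"):
    z=np.load(f"pics/{n}0.npz"); p,d=z['p'],z['d']; W=cloud(n,d)
    u0,u1,v0,v1={'top':(255,380,170,275),'scene':(240,350,140,250)}[n]; w=W[v0:v1,u0:u1].reshape(-1,3); w=w[~np.isnan(w[:,2])]
    a=w[:,:2]@ex; b=w[:,:2]@ey
    m=(w[:,2]>.064)&(w[:,2]<.072)
    s=m&(abs(b-b[m].max())<.006); print(n,"left wall x",a[s].min(),a[s].max(), "y",b[m].min(),b[m].max(), "zs",np.median(w[s,2]))
    s=m&(abs(b-b[m].min())<.006); print(n,"right wall x",a[s].min(),a[s].max())
    # wall direction
    for side in (b[m].min(),b[m].max()):
        s=m&(abs(b-side)<.006); print(" slope deg",np.rad2deg(np.polyfit(a[s],b[s],1)[0]))
    # flap
    h=w[:,2]>.080; hc=w[h]; print(" handle a,b",a[h].min(),a[h].max(),b[h].min(),b[h].max(),"z top",np.percentile(hc[:,2],[5,50,95]))
    ym=(b[m].min()+b[m].max())/2
    f=(abs(b-ym)<.06)&(w[:,2]>.04)&(w[:,2]<.078)&(a<.59)
    A=np.c_[a[f],np.ones(f.sum())]; 
    for s in (a[f]>.47,):
        c=np.polyfit(a[f][s],w[f][s,2],1); print(" flap slope rad",-np.arctan(c[0])," z at .5",np.polyval(c,.5))
o=robot.observe(); R=Ro.from_euler('xyz',o['tool_rot']).as_matrix(); print(R.round(3))
for n in("top","scene"):
    z=np.load(f"pics/{n}0.npz"); W=cloud(n,z['d'])
    u0,u1,v0,v1={'top':(435,485,182,242),'scene':(185,255,292,322)}[n]; w=W[v0:v1,u0:u1].reshape(-1,3)
    t=w[(w[:,2]>.019)&(w[:,2]<.05)]; print(cv2.minAreaRect((t[:,:2]*1000).astype(np.float32)))
```

```text
top left wall x 0.39136562986508183 0.5657140001680638 y -0.1414850924461067 0.07468118517774275 zs 0.06744983429570378
top right wall x 0.3915621993332682 0.5661137797488861
 slope deg 0.12029838619797545
 slope deg 0.10970018074765815
 handle a,b 0.4428262718336921 0.45283381138812606 -0.08263890840735633 0.015508784236998481 z top [0.09590339 0.10484995 0.10822703]
 flap slope rad 0.08799858527395396  z at .5 0.05641288174047832
scene left wall x 0.39616550012866397 0.5693512549443152 y -0.1438883082958715 0.07469863668897433 zs 0.06664436053768912
scene right wall x 0.3947305671266305 0.5690876884489654
 slope deg 0.2162914992541052
 slope deg 0.11542501867820759
 handle a,b 0.4471478752860537 0.45609279772990874 -0.08528826030306509 0.01111957551206303 z top [0.08915711 0.10388366 0.10648214]
 flap slope rad 0.08854021231343656  z at .5 0.05582339537506813
[[-0.     0.943  0.333]
 [ 0.001  0.333 -0.943]
 [-1.     0.    -0.001]]
((503.8702087402344, -291.9420166015625), (129.54052734375, 27.82840919494629), 30.147600173950195)
((507.31146240234375, -293.15325927734375), (130.09519958496094, 26.446044921875), 30.030370712280273)
```

```bash
cat >> h.py <<'E'
from scipy.spatial.transform import Rotation as Ro
def y2(deg): r=np.deg2rad(deg); return np.array([np.cos(r),np.sin(r)])
YAW=11.94
BC=None
def _b():
    ex,ey=y2(11.8),y2(101.8); return .483*ex-.0345*ey   # box centre
BC=_b()
def box2w(x,y,z): return np.r_[BC+x*y2(YAW)+y*y2(YAW+90),z]
def handle(th): # bar centre, box->world
    x=.0875-.125*np.cos(th)+.042*np.sin(th); z=.048+.125*np.sin(th)+.042*np.cos(th)
    return box2w(x,0,z)
def go(pos,zyaw):
    o=robot.observe(); R=Ro.from_euler('xyz',o['tool_rot'])
    zx=np.r_[y2(zyaw),0]; X=np.array([0,0,-1.]); T=Ro.from_matrix(np.c_[X,np.cross(zx,X),zx])
    dp=R.inv().apply(np.asarray(pos)-o['tool_pos']); rv=np.rad2deg((R.inv()*T).as_rotvec())
    print("t",round(o['time'],2),"tcp",o['tool_pos'].round(4),"target",np.round(pos,4),"dp",dp.round(4).tolist(),"turn",rv.round(2).tolist())
E
python3 - <<'E'
from h import *
print(BC,handle(.088))
p=handle(.088); go(np.r_[p[:2],.17],YAW)
E
```

```text
[0.47984806 0.06500067] [0.44724398 0.05810613 0.10082329]
t 0.1 tcp [ 0.1749 -0.4946  0.2261] target [0.4472 0.0581 0.17  ] dp [0.0568, 0.441, -0.4303] turn [-82.47, -0.06, -0.06]
```

Emit:
move_arm(deltas=[{"dp": [0.056, 0.441, -0.43], "turn": [-82.5, 0, 0]}, {"dp": [0.056, 0.441, -0.43], "turn": [-82.5, 0, 0]}, {"dp": [0.056, 0.441, -0.43], "turn": [-82.5, 0, 0]}, {"dp": [0.056, 0.441, -0.43], "turn": [-82.5, 0, 0]}, {"dp": [0.056, 0.441, -0.43], "turn": [-82.5, 0, 0]}, {"dp": [0.056, 0.441, -0.43], "turn": [-82.5, 0, 0]}, {"dp": [0.056, 0.441, -0.43], "turn": [-82.5, 0, 0]}, {"dp": [0.056, 0.441, -0.43], "turn": [-82.5, 0, 0]}, {"dp": [0.056, 0.441, -0.43], "turn": [-82.5, 0, 0]}, {"dp": [0.056, 0.441, -0.43], "turn": [-82.5, 0, 0]}], hand=0.06)

```text
time: 1.1
tool_pos: [0.3957, -0.0464, 0.1813]
tool_rot: [-1.062, 1.57, -0.848]
contact_force: [1.1, -1.0, 0.8]
opening: 0.0598
```

Run:
```python
from h import *
p=handle(.088); go(np.r_[p[:2],.17],YAW); go(np.r_[p[:2],.082],YAW)
```

```text
t 1.1 tcp [ 0.3957 -0.0464  0.1813] target [0.4472 0.0581 0.17  ] dp [0.0113, 0.0912, 0.0726] turn [0.33, 0.01, 0.02]
t 1.1 tcp [ 0.3957 -0.0464  0.1813] target [0.4472 0.0581 0.082 ] dp [0.0993, 0.0912, 0.0726] turn [0.33, 0.01, 0.02]
```

Emit:
move_arm(deltas=[{"dp": [0.011, 0.091, 0.0725], "turn": [0.3, 0, 0]}, {"dp": [0.011, 0.091, 0.0725], "turn": [0.3, 0, 0]}, {"dp": [0.011, 0.091, 0.0725], "turn": [0.3, 0, 0]}, {"dp": [0.011, 0.091, 0.0725], "turn": [0.3, 0, 0]}, {"dp": [0.011, 0.091, 0.0725], "turn": [0.3, 0, 0]}])

```text
time: 1.6
tool_pos: [0.4468, 0.0556, 0.17]
tool_rot: [-3.034, 1.569, -2.829]
contact_force: [0.0, 0.2, -0.9]
opening: 0.0603
```

Run:
```python
from h import *
p=handle(.088); go(np.r_[p[:2],.082],YAW)
print(robot.observe()['qpos'].round(2))
for n in ("top","scene"):
    P,d=robot.read_camera(n); u0,u1,v0,v1={'top':(230,400,150,290),'scene':(220,370,110,260)}[n]; up(P,u0,u1,v0,v1,4,f"pics/{n}1.png")
```

```text
t 1.6 tcp [0.4468 0.0556 0.17  ] target [0.4472 0.0581 0.082 ] dp [0.088, 0.0024, 0.0011] turn [-0.21, -0.08, 0.01]
[-0.05  0.27  1.8  -0.    1.07 -0.25]
```

View pics/scene1.png

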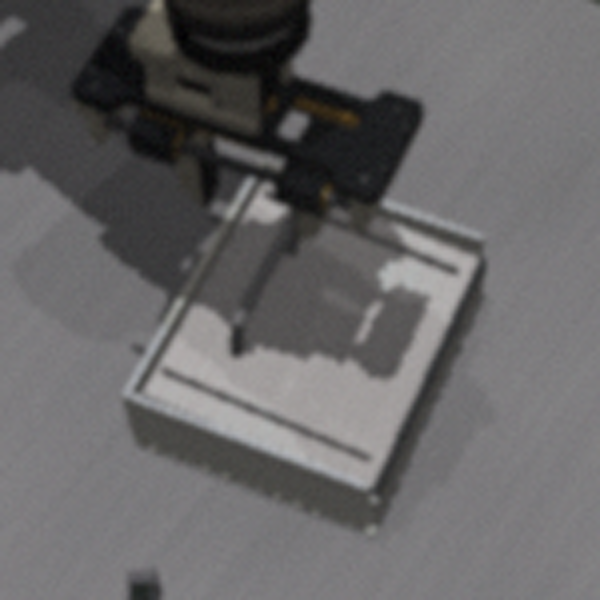

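Emit:
move_arm(deltas=[{"dp": [0.044, 0.002, 0.001], "turn": [0, 0, 0]}, {"dp": [0.088, 0.002, 0.001], "turn": [0, 0, 0]}, {"dp": [0.088, 0.002, 0.001], "turn": [0, 0, 0]}, {"dp": [0.088, 0.002, 0.001], "turn": [0, 0, 0]}])

```text
time: 2.1
tool_pos: [0.4478, 0.0569, 0.083]
tool_rot: [3.007, 1.57, -3.075]
contact_force: [0.2, 0.2, 1.2]
opening: 0.0603
```

Emit:
move_arm(deltas=[{"dp": [0, 0, 0], "turn": [0, 0, 0]}, {"dp": [0, 0, 0], "turn": [0, 0, 0]}, {"dp": [0, 0, 0], "turn": [0, 0, 0]}, {"dp": [0, 0, 0], "turn": [0, 0, 0]}, {"dp": [0, 0, 0], "turn": [0, 0, 0]}, {"dp": [0, 0, 0], "turn": [0, 0, 0]}, {"dp": [0, 0, 0], "turn": [0, 0, 0]}], hand=0, squeeze=25)

```text
time: 2.8
tool_pos: [0.4477, 0.0578, 0.0824]
tool_rot: [-3.055, 1.57, -2.851]
contact_force: [-10.1, -2.4, 3.2]
opening: 0.0087
```

Run:
```python
from h import *
print(robot.observe()['contact_force'])
p0=handle(.088); go(p0-[0,0,.019],YAW)
for k in range(1,11):
    th=.088+k*.07; print(round(th,3),[round(v*1000) for v in handle(th)-p0])
x=[];
# in tool axes (tool x=-z world, tool z=box +x): 
for th in np.arange(.15,1.56,.07):
    print(round(th,2),"dp x",round(-(.125*np.sin(th)+.042*np.cos(th)-.125*np.sin(.088)-.042*np.cos(.088)),3),"dp z",round(-.125*np.cos(th)+.042*np.sin(th)+.125*np.cos(.088)-.042*np.sin(.088),3))
```

```text
[-10.1095771   -2.39648065   3.18806513]
t 2.8 tcp [0.4477 0.0578 0.0824] target [0.4472 0.0581 0.0818] dp [0.0006, 0.0004, -0.0003] turn [-0.26, -0.04, 0.0]
0.158 [4, 1, 8]
0.228 [8, 2, 16]
0.298 [13, 3, 24]
0.368 [19, 4, 31]
0.438 [25, 5, 38]
0.508 [31, 7, 45]
0.578 [38, 8, 51]
0.648 [46, 10, 56]
0.718 [53, 11, 61]
0.788 [61, 13, 65]
0.15 dp x -0.007 dp z 0.004
0.22 dp x -0.015 dp z 0.008
0.29 dp x -0.023 dp z 0.013
0.36 dp x -0.031 dp z 0.019
0.43 dp x -0.037 dp z 0.025
0.5 dp x -0.044 dp z 0.031
0.57 dp x -0.05 dp z 0.038
0.64 dp x -0.056 dp z 0.046
0.71 dp x -0.061 dp z 0.053
0.78 dp x -0.065 dp z 0.061
0.85 dp x -0.069 dp z 0.07
0.92 dp x -0.072 dp z 0.079
0.99 dp x -0.075 dp z 0.087
1.06 dp x -0.077 dp z 0.096
1.13 dp x -0.078 dp z 0.105
1.2 dp x -0.079 dp z 0.115
1.27 dp x -0.079 dp z 0.124
1.34 dp x -0.078 dp z 0.133
1.41 dp x -0.077 dp z 0.142
1.48 dp x -0.075 dp z 0.151
1.55 dp x -0.073 dp z 0.16
```

Emit:
move_arm(deltas=[{"dp": [-0.007, 0, 0.004], "turn": [0, 0, 0]}, {"dp": [-0.015, 0, 0.008], "turn": [0, 0, 0]}, {"dp": [-0.023, 0, 0.013], "turn": [0, 0, 0]}, {"dp": [-0.031, 0, 0.019], "turn": [0, 0, 0]}, {"dp": [-0.037, 0, 0.025], "turn": [0, 0, 0]}, {"dp": [-0.044, 0, 0.031], "turn": [0, 0, 0]}, {"dp": [-0.05, 0, 0.038], "turn": [0, 0, 0]}, {"dp": [-0.056, 0, 0.046], "turn": [0, 0, 0]}, {"dp": [-0.061, 0, 0.053], "turn": [0, 0, 0]}, {"dp": [-0.065, 0, 0.061], "turn": [0, 0, 0]}])

```text
time: 3.8
tool_pos: [0.5068, 0.0702, 0.1489]
tool_rot: [3.109, 1.568, -2.97]
contact_force: [-11.2, -2.8, 8.7]
opening: 0.0078
```

Run:
```python
from h import *
P,d=robot.read_camera("scene"); up(P,220,370,90,260,3.5,f"pics/s2.png")
o=robot.observe(); print(o['contact_force'],o['torque']); go(handle(.78)-[0,0,.019],YAW); go(handle(1.45)-[0,0,.019],YAW)
```

```text
[-7.78425343 -0.5242367   8.12752442] [-0.15621569  1.45140103  0.01338916]
t 3.85 tcp [0.5086 0.0705 0.1498] target [0.5074 0.0708 0.1468] dp [0.003, 0.0005, -0.0011] turn [-0.26, 0.04, 0.0]
t 3.85 tcp [0.5086 0.0705 0.1498] target [0.5915 0.0886 0.1582] dp [-0.0083, 0.0009, 0.0848] turn [-0.26, 0.04, 0.0]
```

View pics/s2.png

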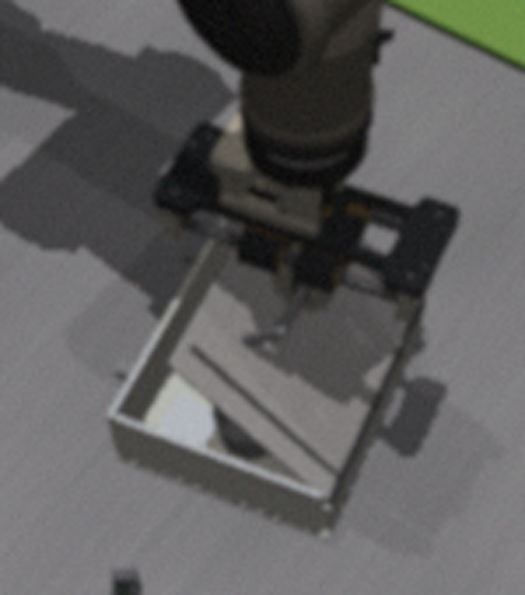

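The flap is following at about 0.78 rad, with a dark object visible in the near-right bay at (240,430). I'll keep lifting.

Emit:
move_arm(deltas=[{"dp": [-0.004, 0, 0.009], "turn": [0, 0, 0]}, {"dp": [-0.007, 0, 0.018], "turn": [0, 0, 0]}, {"dp": [-0.01, 0, 0.026], "turn": [0, 0, 0]}, {"dp": [-0.012, 0, 0.035], "turn": [0, 0, 0]}, {"dp": [-0.013, 0, 0.044], "turn": [0, 0, 0]}, {"dp": [-0.014, 0, 0.054], "turn": [0, 0, 0]}, {"dp": [-0.014, 0, 0.063], "turn": [0, 0, 0]}, {"dp": [-0.013, 0, 0.072], "turn": [0, 0, 0]}, {"dp": [-0.012, 0, 0.081], "turn": [0, 0, 0]}, {"dp": [-0.011, 0, 0.086], "turn": [0, 0, 0]}])

```text
time: 4.85
tool_pos: [0.5933, 0.088, 0.1595]
tool_rot: [-0.027, 1.568, 0.177]
contact_force: [-2.2, 0.5, 6.2]
opening: 0.0083
```

Emit:
move_arm(deltas=[{"dp": [0, 0, 0], "turn": [0, 0, 0]}, {"dp": [0, 0, 0], "turn": [0, 0, 0]}])

```text
time: 5.05
tool_pos: [0.5937, 0.0881, 0.1594]
tool_rot: [-0.021, 1.566, 0.182]
contact_force: [2.5, 1.2, 3.7]
opening: 0.008
```

Run:
```python
from h import *
P,d=robot.read_camera("scene"); up(P,220,390,90,260,3.5,f"pics/s3.png")
o=robot.observe(); print(o['contact_force'],o['torque']);  go(handle(1.48)-[0,0,.019],YAW)
```

```text
[1.85069891 2.36015841 4.32897471] [ 0.35138929 -0.45271498  0.05597264]
t 5.1 tcp [0.5936 0.0881 0.1594] target [0.5953 0.0894 0.1573] dp [0.0021, 0.0009, 0.0019] turn [-0.27, 0.26, 0.0]
```

View pics/s3.png

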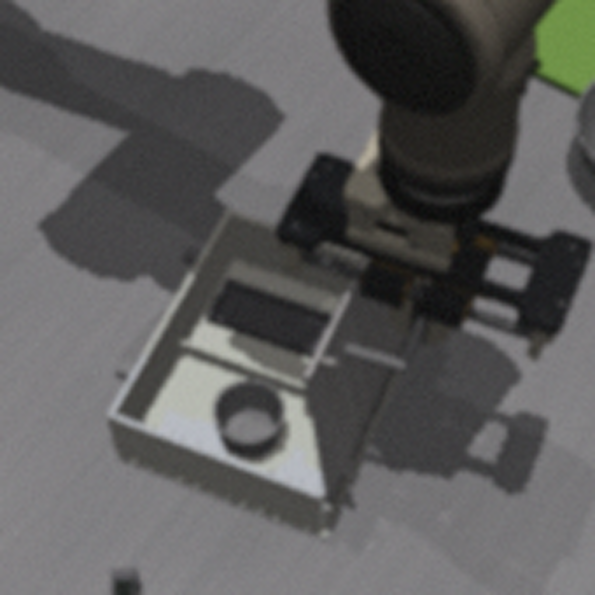

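Emit:
move_arm(deltas=[{"dp": [0, 0, 0], "turn": [0, 0, 0]}, {"dp": [0, 0, 0], "turn": [0, 0, 0]}, {"dp": [0, 0, 0], "turn": [0, 0, 0]}], hand=0.022)

```text
time: 5.4
tool_pos: [0.5913, 0.0873, 0.1579]
tool_rot: [-3.109, 1.569, -2.906]
contact_force: [-0.7, -0.6, 1.2]
opening: 0.0212
```

Emit:
move_arm(deltas=[{"dp": [-0.015, 0, 0], "turn": [0, 0, 0]}, {"dp": [-0.04, 0, 0], "turn": [0, 0, 0]}, {"dp": [-0.08, 0, 0], "turn": [0, 0, 0]}, {"dp": [-0.12, 0, 0], "turn": [0, 0, 0]}, {"dp": [-0.12, 0, 0], "turn": [0, 0, 0]}])

```text
time: 5.9
tool_pos: [0.5939, 0.0875, 0.2845]
tool_rot: [-0.204, 1.56, -0.0]
contact_force: [0.9, 0.3, 0.6]
opening: 0.0221
```

Run:
```python
from h import *
o=robot.observe(); print(o['contact_force'])
go([.5055,-.2925,.28],-59.9)
P,d=robot.read_camera("scene"); np.savez("pics/s4.npz",p=P,d=d); up(P,220,390,90,260,3.5,f"pics/s4.png")
```

```text
[0.91216454 0.31448821 0.57826586]
t 5.9 tcp [0.5939 0.0875 0.2845] target [ 0.5055 -0.2925  0.28  ] dp [0.0035, -0.3543, -0.1634] turn [71.56, 0.59, -0.26]
```

View pics/s4.png

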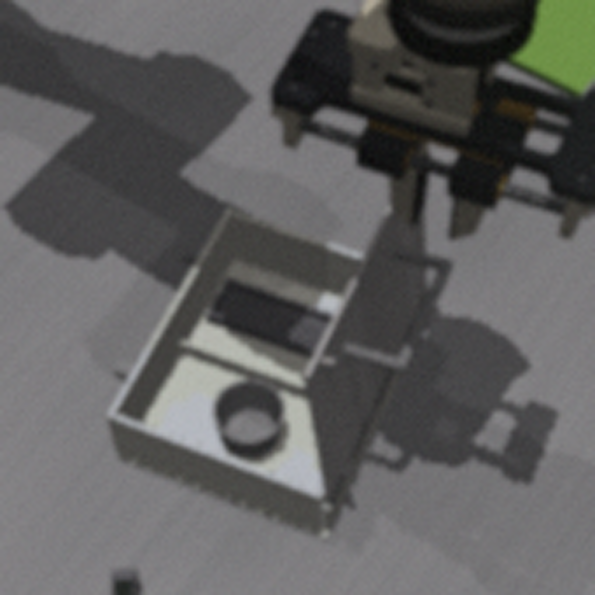

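Emit:
move_arm(deltas=[{"dp": [0.0035, -0.354, -0.163], "turn": [71.5, 0.5, 0]}, {"dp": [0.0035, -0.354, -0.163], "turn": [71.5, 0.5, 0]}, {"dp": [0.0035, -0.354, -0.163], "turn": [71.5, 0.5, 0]}, {"dp": [0.0035, -0.354, -0.163], "turn": [71.5, 0.5, 0]}, {"dp": [0.0035, -0.354, -0.163], "turn": [71.5, 0.5, 0]}, {"dp": [0.0035, -0.354, -0.163], "turn": [71.5, 0.5, 0]}, {"dp": [0.0035, -0.354, -0.163], "turn": [71.5, 0.5, 0]}, {"dp": [0.0035, -0.354, -0.163], "turn": [71.5, 0.5, 0]}, {"dp": [0.0035, -0.354, -0.163], "turn": [71.5, 0.5, 0]}, {"dp": [0.0035, -0.354, -0.163], "turn": [71.5, 0.5, 0]}], hand=0.05)

```text
time: 6.95
tool_pos: [0.5027, -0.293, 0.2729]
tool_rot: [-2.591, 1.559, 2.646]
contact_force: [-0.4, 0.3, 0.2]
opening: 0.0503
```

Run:
```python
from h import *
go([.5055,-.2925,.09],-59.9)
# cradle from scene4 & now from top
P,d=robot.read_camera("top"); np.savez("pics/t5.npz",p=P,d=d); up(P,200,510,120,290,2.5,"pics/t5.png"); up(P,250,390,160,280,5.5,"pics/t5b.png")
P,d=robot.read_camera("scene"); np.savez("pics/s5.npz",p=P,d=d); up(P,240,370,120,250,4.6,"pics/s5b.png")
```

```text
t 6.95 tcp [ 0.5027 -0.293   0.2729] target [ 0.5055 -0.2925  0.09  ] dp [0.1829, 0.0038, 0.0028] turn [-0.09, -0.57, 0.35]
```

View pics/t5.png

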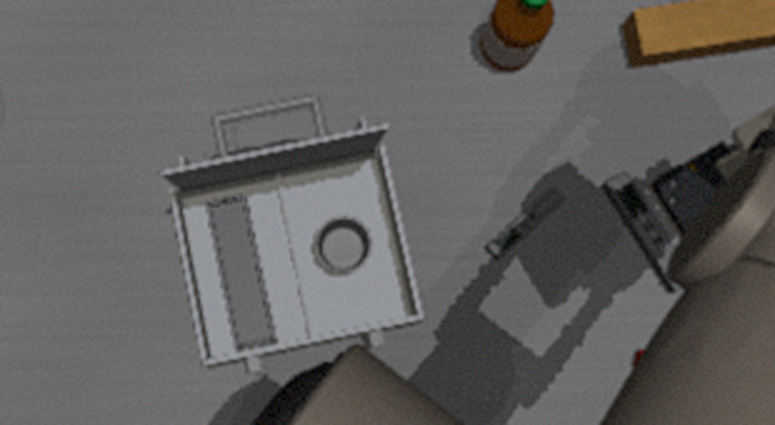

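View pics/t5b.png

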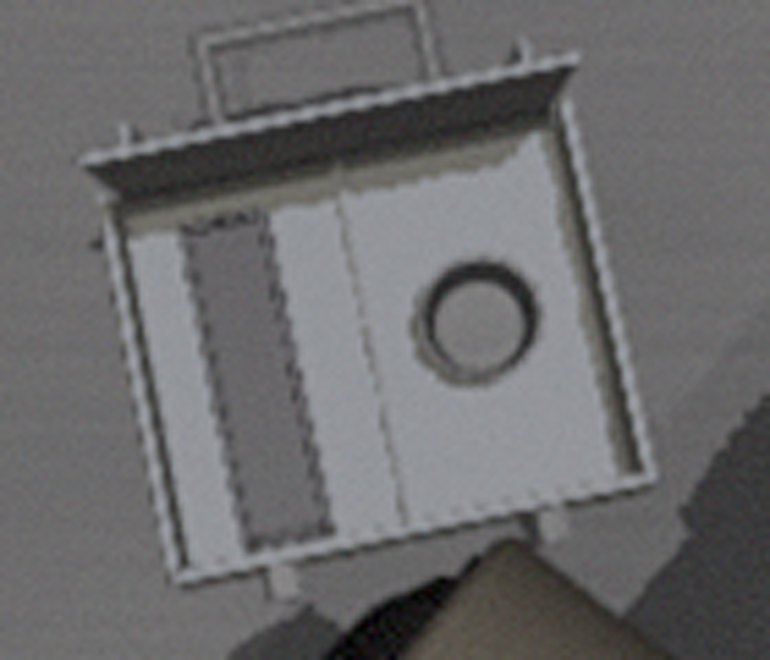

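View pics/s5b.png

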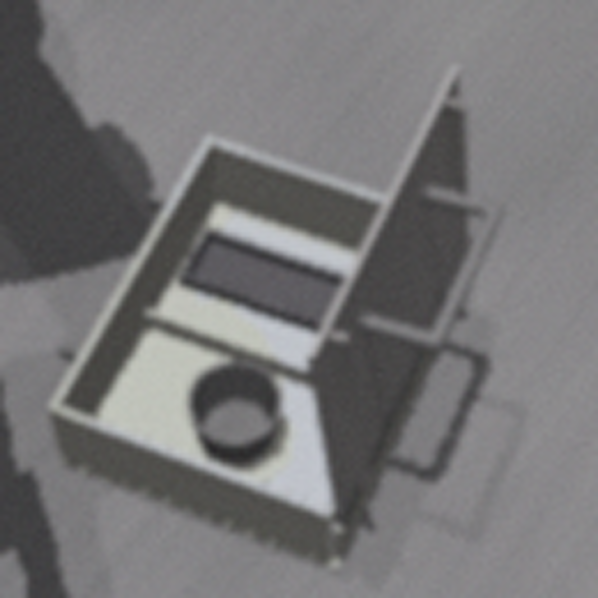

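Run:
```python
from h import *
z=np.load("pics/t5.npz"); p,d=z['p'],z['d']; W=cloud('top',d)
# box rim in this picture for relative measure
ex,ey=y2(YAW),y2(YAW+90)
a=(W[...,:2]-BC)@ex; b=(W[...,:2]-BC)@ey
g=p.mean(-1)
m=(a>-.084)&(a<.084)&(b>.006)&(b<.1)&(W[...,2]<.03)
print(np.percentile(g[m],[5,25,50,75,95]))
mm=(m&(g<np.percentile(g[m],5)+45)).astype(np.uint8)
nn,l,st,c=cv2.connectedComponentsWithStats(mm); k=1+np.argmax(st[1:,4]); print(st[k])
q=l==k
r=cv2.minAreaRect((np.c_[a[q],b[q]]*1000).astype(np.float32)); print("cradle box-frame mm",r)
print(np.percentile(W[q][:,2],[2,10,50,90,98]))
pts=np.argwhere(q)[:,::-1]
cv2.imwrite("pics/m.png",cv2.resize(mm[160:280,250:390]*255,None,fx=5,fy=5,interpolation=0))
# rim heights
rz=m&(W[...,2]>.011)&(W[...,2]<.02)&(b>.02)
print('rimpts',rz.sum(),cv2.minAreaRect((np.c_[a[rz],b[rz]]*1000).astype(np.float32)))
R=(W[...,2]>.062)&(W[...,2]<.072)&(abs(b)<.12)&(abs(a)<.11)
print("rim b",np.percentile(b[R],[.5,99.5]), a[R].min(), a[R].max())
# cup
```

```text
[ 82.75       102.33333333 123.66666667 150.33333333 152.66666667]
[ 273  191   38   70 1241]
cradle box-frame mm ((1.1991653442382812, 53.01105499267578), (165.53880310058594, 93.54434204101562), 0.06171384081244469)
[0.00176005 0.00384056 0.00777726 0.01547059 0.0210019 ]
rimpts 274 ((1.54327392578125, 59.318206787109375), (164.7761993408203, 77.32884216308594), 0.12374276667833328)
rim b [-0.10685946  0.10900655] -0.1076152778863757 0.08280202378728554
```

View pics/m.png

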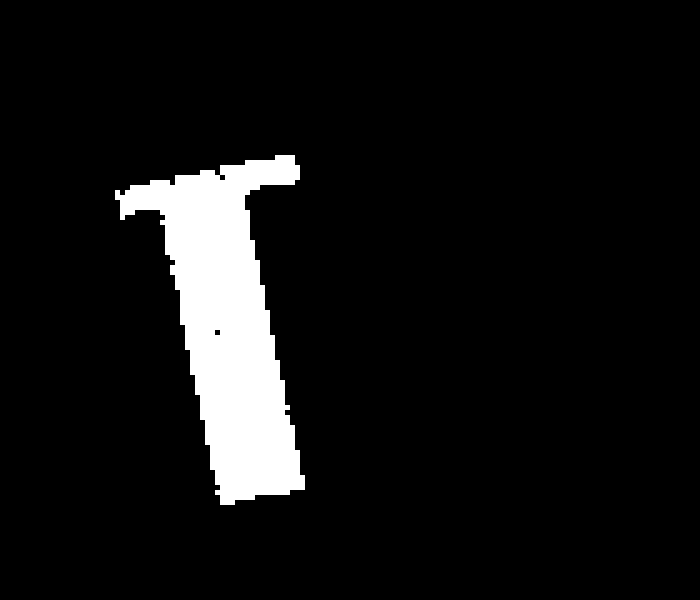

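Run:
```python
from h import *
ex,ey=y2(YAW),y2(YAW+90)
for n,f in(("top","t5"),("scene","s5")):
    z=np.load(f"pics/{f}.npz"); p,d=z['p'],z['d']; 
    # ortho resample at plane z=0.012 in box frame (mm): rows a -90..90, cols b 0..110
    A,B=np.mgrid[-90:91,-5:111]/1000.
    X=np.stack([BC[0]+A*ex[0]+B*ey[0],BC[1]+A*ex[1]+B*ey[1],np.full(A.shape,.013)],-1)
    uv=proj(n,X).astype(np.float32)
    o=cv2.remap(p,uv[...,0],uv[...,1],cv2.INTER_LINEAR); cv2.imwrite(f"pics/o_{f}.png",cv2.resize(o[::-1,::-1,::-1],None,fx=4,fy=3.2))
    g=o.mean(-1)
    for s in ((10,60),(60,90),(90,130)): print(n,s,"b-profile from -5 step2:",g[s[0]:s[1]].mean(0).round()[20:90:1].astype(int).tolist())
    print("a-profile", g[:,50:62].mean(1).astype(int).tolist())
```

```text
top (10, 60) b-profile from -5 step2: [149, 149, 149, 150, 150, 150, 150, 150, 150, 150, 150, 150, 150, 150, 150, 151, 151, 149, 145, 137, 125, 110, 98, 93, 90, 88, 90, 96, 101, 103, 103, 103, 102, 102, 102, 102, 103, 103, 103, 103, 103, 103, 104, 103, 103, 102, 102, 102, 103, 103, 103, 103, 103, 102, 102, 100, 97, 93, 90, 88, 91, 100, 111, 121, 132, 143, 150, 152, 151, 151]
top (60, 90) b-profile from -5 step2: [150, 150, 150, 150, 150, 151, 151, 150, 150, 150, 150, 149, 150, 150, 151, 151, 151, 151, 147, 141, 131, 117, 104, 97, 94, 90, 88, 93, 99, 104, 105, 105, 105, 104, 104, 104, 104, 105, 105, 104, 104, 104, 104, 104, 104, 104, 104, 104, 104, 104, 104, 104, 104, 104, 104, 102, 98, 95, 91, 88, 88, 95, 107, 117, 127, 138, 147, 151, 151, 151]
top (90, 130) b-profile from -5 step2: [150, 150, 150, 150, 150, 150, 150, 150, 150, 150, 150, 150, 150, 151, 151, 151, 151, 151, 148, 143, 135, 122, 108, 98, 95, 92, 91, 94, 99, 102, 103, 104, 103, 103, 102, 102, 102, 102, 103, 103, 102, 102, 102, 103, 103, 102, 102, 103, 103, 103, 103, 103, 103, 102, 102, 102, 99, 96, 92, 89, 88, 95, 106, 11
[... 2021 characters left out ...]
 90, 83, 77, 70, 67, 67, 69, 74, 79, 83, 87, 90, 91, 92, 92, 92, 92, 92, 92, 92, 93, 93, 93, 93, 93, 92, 92, 92, 93, 93, 93, 93, 93, 93, 93, 93, 92, 92, 92, 93, 94, 93, 93, 93, 93, 93, 93, 93, 93, 93, 94, 94, 94, 94, 94, 95, 95, 95, 95, 94, 94, 94, 94, 94, 94, 94, 94, 94, 93, 93, 94, 94, 94, 94, 94, 94, 93, 93, 93, 94, 94, 94, 94, 94, 94, 94, 94, 94, 94, 94, 93, 93, 94, 98, 103, 111, 121, 131, 139, 143, 142, 137, 125, 109, 95, 83, 76, 71, 69, 69, 70, 70, 70, 70, 71, 74, 77, 80, 83, 87, 90, 93, 95, 98, 101, 102, 102, 102, 101, 100, 100, 100, 100, 100, 100, 100, 101, 100, 99, 98, 98, 98, 98, 98, 98, 99, 98, 97, 96, 96, 96, 96, 96, 96, 95, 95, 95, 94, 93, 92, 92, 92, 92, 92, 92, 91, 90, 89, 87]
```

View pics/o_t5.png

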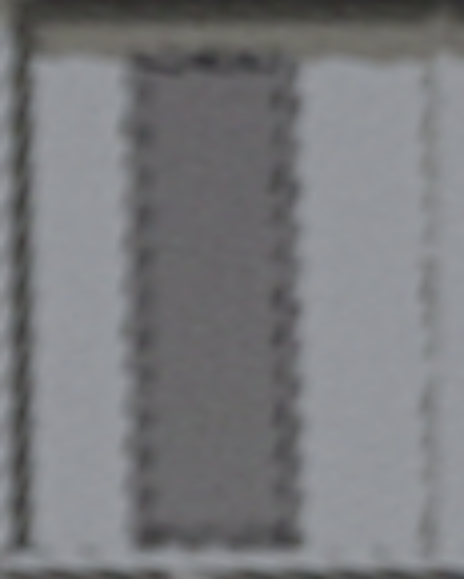

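View pics/o_s5.png

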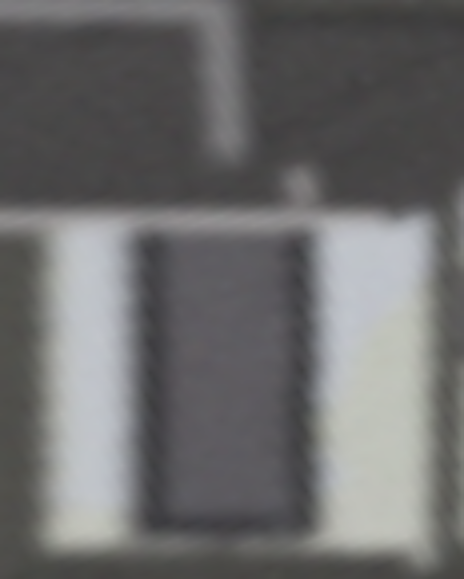

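Emit:
move_arm(deltas=[{"dp": [0.05, 0.004, 0.003], "turn": [0, -0.5, 0.3]}, {"dp": [0.1, 0.004, 0.003], "turn": [0, -0.5, 0.3]}, {"dp": [0.15, 0.004, 0.003], "turn": [0, -0.5, 0.3]}, {"dp": [0.19, 0.004, 0.003], "turn": [0, -0.5, 0.3]}, {"dp": [0.21, 0.004, 0.003], "turn": [0, -0.5, 0.3]}, {"dp": [0.21, 0.004, 0.003], "turn": [0, -0.5, 0.3]}, {"dp": [0.21, 0.004, 0.003], "turn": [0, -0.5, 0.3]}])

```text
time: 7.75
tool_pos: [0.5078, -0.2914, 0.0654]
tool_rot: [0.228, 1.568, -0.814]
contact_force: [-0.2, -0.7, 0.8]
opening: 0.0502
```

Run:
```python
from h import *
go([.5055,-.2925,.013],-59.9)
P,d=robot.read_camera("scene"); up(P,150,300,230,350,5,"pics/s6.png")
```

```text
t 7.75 tcp [ 0.5078 -0.2914  0.0654] target [ 0.5055 -0.2925  0.013 ] dp [0.0524, -0.0026, -0.0003] turn [0.18, 0.14, -0.03]
```

View pics/s6.png

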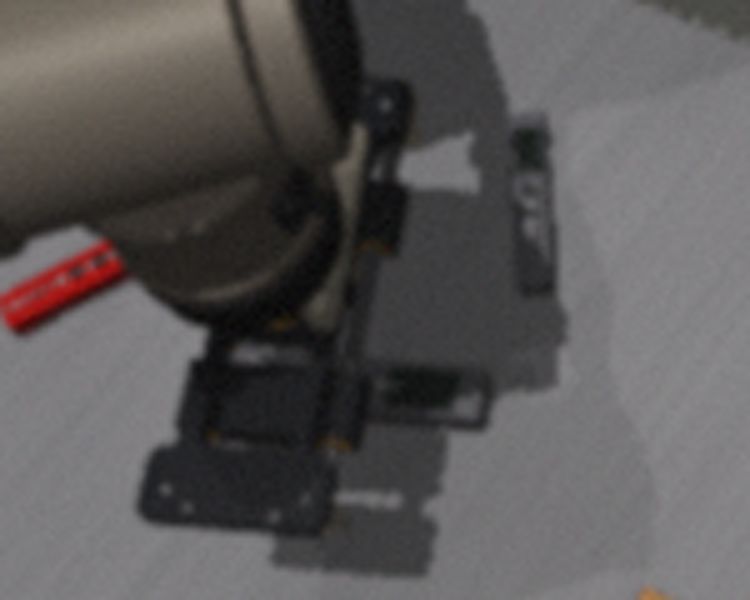

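Emit:
move_arm(deltas=[{"dp": [0.03, -0.0025, 0], "turn": [0, 0, 0]}, {"dp": [0.052, -0.0025, 0], "turn": [0, 0, 0]}, {"dp": [0.052, -0.0025, 0], "turn": [0, 0, 0]}, {"dp": [0.052, -0.0025, 0], "turn": [0, 0, 0]}, {"dp": [0.052, -0.0025, 0], "turn": [0, 0, 0]}])

```text
time: 8.3
tool_pos: [0.5064, -0.2942, 0.0151]
tool_rot: [0.316, 1.565, -0.728]
contact_force: [0.1, 0.2, 0.1]
opening: 0.0501
```

Emit:
move_arm(deltas=[{"dp": [0, 0, 0], "turn": [0, 0, 0]}, {"dp": [0, 0, 0], "turn": [0, 0, 0]}, {"dp": [0, 0, 0], "turn": [0, 0, 0]}, {"dp": [0, 0, 0], "turn": [0, 0, 0]}, {"dp": [0, 0, 0], "turn": [0, 0, 0]}, {"dp": [0, 0, 0], "turn": [0, 0, 0]}], hand=0, squeeze=25)

```text
time: 8.9
tool_pos: [0.5052, -0.2934, 0.0133]
tool_rot: [0.222, 1.568, -0.822]
contact_force: [-0.1, 1.1, 4.3]
opening: 0.0256
```

Run:
```python
from h import *
go([.5055,-.2925,.013],-59.9)
P,d=robot.read_camera("scene"); up(P,150,300,230,350,5,"pics/s7.png")
```

```text
t 8.9 tcp [ 0.5052 -0.2934  0.0133] target [ 0.5055 -0.2925  0.013 ] dp [0.0003, 0.0007, -0.0006] turn [0.07, 0.14, -0.03]
```

View pics/s7.png

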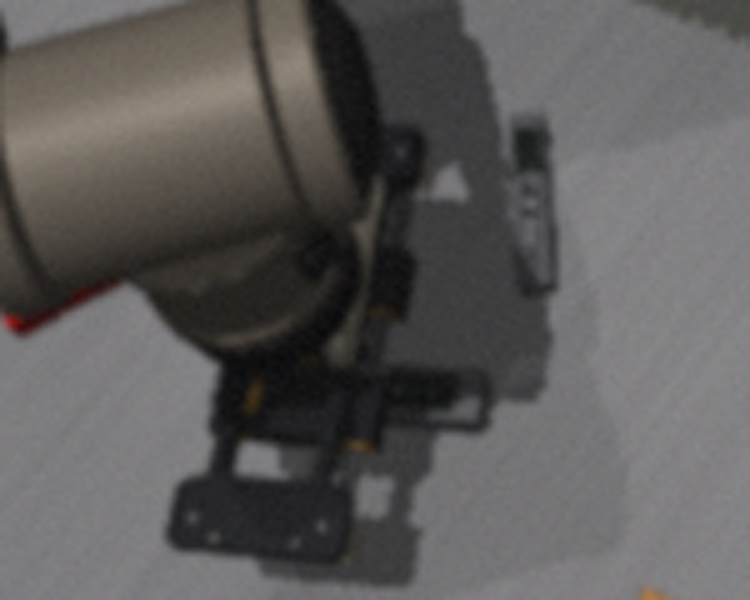

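Emit:
move_arm(deltas=[{"dp": [-0.02, 0, 0], "turn": [0, 0, 0]}, {"dp": [-0.06, 0, 0], "turn": [0, 0, 0]}, {"dp": [-0.11, 0, 0], "turn": [0, 0, 0]}, {"dp": [-0.16, 0, 0], "turn": [0, 0, 0]}, {"dp": [-0.2, 0, 0], "turn": [0, 0, 0]}, {"dp": [-0.2, 0, 0], "turn": [0, 0, 0]}, {"dp": [-0.2, 0, 0], "turn": [0, 0, 0]}])

```text
time: 9.65
tool_pos: [0.5049, -0.2931, 0.2131]
tool_rot: [0.241, 1.568, -0.804]
contact_force: [-0.3, -0.6, -1.8]
opening: 0.0259
```

Run:
```python
from h import *
p=box2w(-.001,.0555,.21); go(p,YAW-90+.5)
P,d=robot.read_camera("scene"); up(P,150,300,200,320,5,"pics/s8.png")
```

```text
t 9.65 tcp [ 0.5049 -0.2931  0.2131] target [0.4674 0.1191 0.21  ] dp [0.002, 0.1747, -0.3752] turn [17.73, 0.17, -0.07]
```

View pics/s8.png

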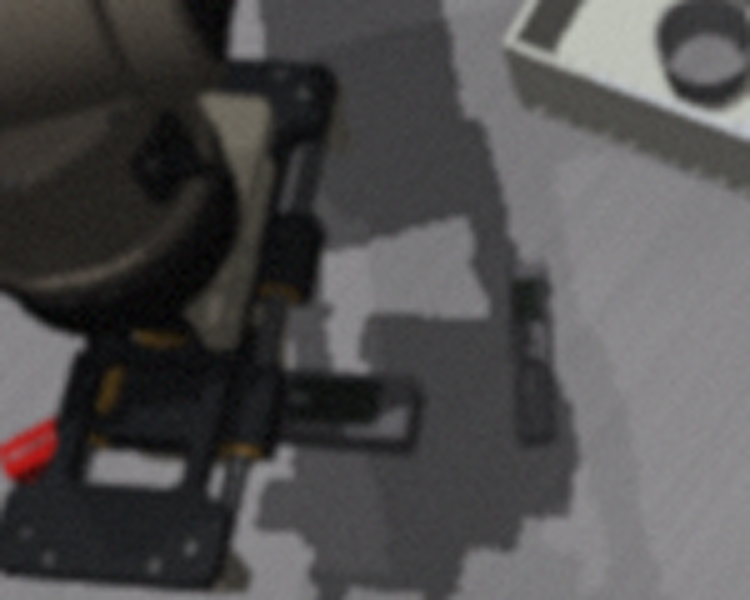

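Emit:
move_arm(deltas=[{"dp": [0.002, 0.175, -0.375], "turn": [17.7, 0.2, 0]}, {"dp": [0.002, 0.175, -0.375], "turn": [17.7, 0.2, 0]}, {"dp": [0.002, 0.175, -0.375], "turn": [17.7, 0.2, 0]}, {"dp": [0.002, 0.175, -0.375], "turn": [17.7, 0.2, 0]}, {"dp": [0.002, 0.175, -0.375], "turn": [17.7, 0.2, 0]}, {"dp": [0.002, 0.175, -0.375], "turn": [17.7, 0.2, 0]}, {"dp": [0.002, 0.175, -0.375], "turn": [17.7, 0.2, 0]}, {"dp": [0.002, 0.175, -0.375], "turn": [17.7, 0.2, 0]}, {"dp": [0.002, 0.175, -0.375], "turn": [17.7, 0.2, 0]}, {"dp": [0.002, 0.175, -0.375], "turn": [17.7, 0.2, 0]}])

```text
time: 10.7
tool_pos: [0.4661, 0.1212, 0.2081]
tool_rot: [-2.13, 1.566, 2.804]
contact_force: [0.5, -0.0, -0.9]
opening: 0.0256
```

Run:
```python
from h import *
p=box2w(-.001,.0555,.08); go(p,YAW-90+.5)
for n in ("top","scene"):
    P,d=robot.read_camera(n); u0,u1,v0,v1={'top':(230,400,150,290),'scene':(220,370,100,240)}[n]; up(P,u0,u1,v0,v1,4.2,f"pics/{n}9.png")
```

```text
t 10.7 tcp [0.4661 0.1212 0.2081] target [0.4674 0.1191 0.08  ] dp [0.128, 0.0013, 0.0027] turn [0.26, -0.14, 0.22]
```

View pics/scene9.png

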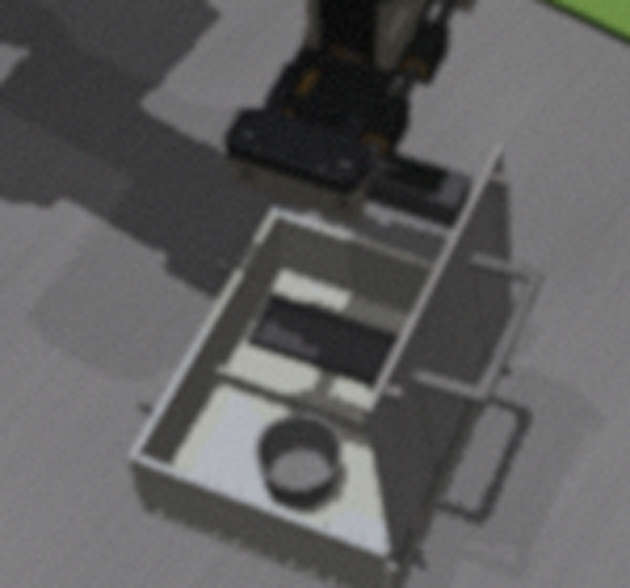

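View pics/top9.png

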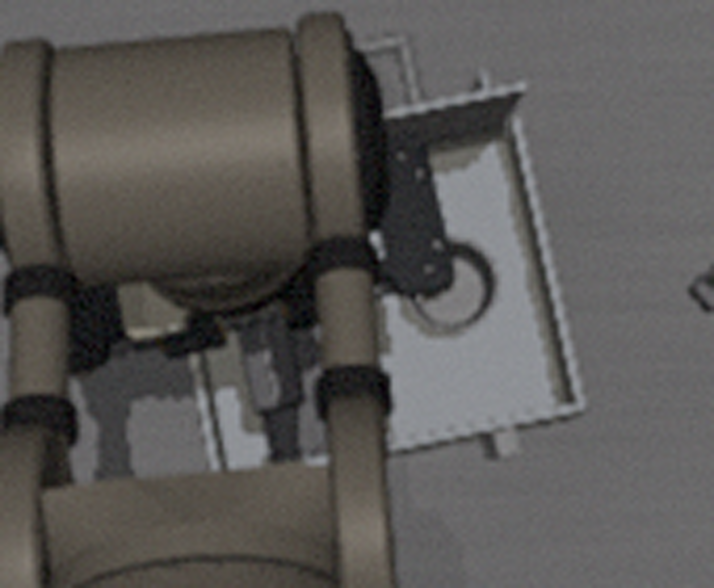

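Emit:
move_arm(deltas=[{"dp": [0.03, 0.001, 0.002], "turn": [0.2, 0, 0.1]}, {"dp": [0.07, 0.001, 0.002], "turn": [0.2, 0, 0.1]}, {"dp": [0.11, 0.001, 0.002], "turn": [0.2, 0, 0.1]}, {"dp": [0.128, 0.001, 0.002], "turn": [0.2, 0, 0.1]}, {"dp": [0.128, 0.001, 0.002], "turn": [0.2, 0, 0.1]}, {"dp": [0.128, 0.001, 0.002], "turn": [0.2, 0, 0.1]}])

```text
time: 11.4
tool_pos: [0.4695, 0.1165, 0.0822]
tool_rot: [2.292, 1.569, 0.934]
contact_force: [0.5, 0.3, -1.8]
opening: 0.0259
```

Run:
```python
from h import *
p=box2w(-.001,.0555,.08); go(p,YAW-90+.5)
print(robot.observe()['contact_force'])
for n in ("top","scene"):
    P,d=robot.read_camera(n); np.savez(f"pics/{n}10.npz",p=P,d=d); u0,u1,v0,v1={'top':(250,370,170,290),'scene':(260,350,120,210)}[n]; up(P,u0,u1,v0,v1,5 if n=='top' else 6.5,f"pics/{n}10.png")
```

```text
t 11.4 tcp [0.4695 0.1165 0.0822] target [0.4674 0.1191 0.08  ] dp [0.0022, -0.0015, -0.0029] turn [-0.27, -0.08, -0.09]
[ 0.4775237   0.31034237 -1.83026191]
```

View pics/scene10.png

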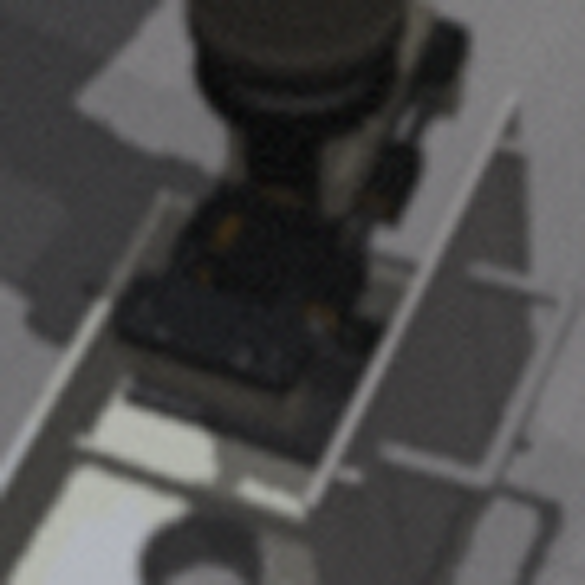

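View pics/top10.png

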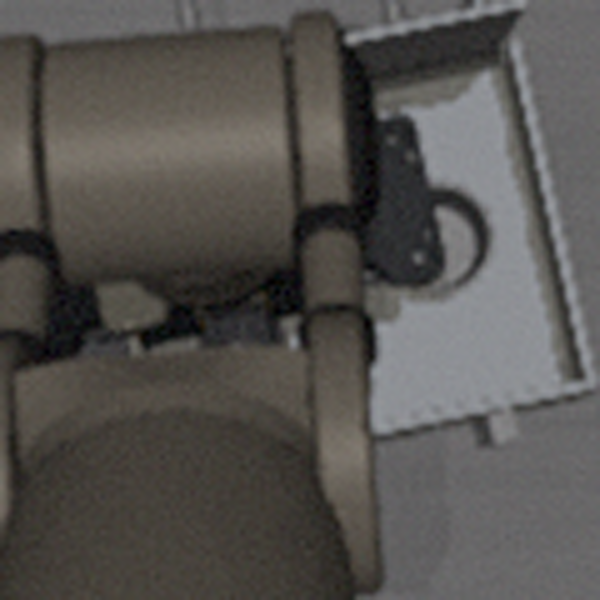

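Emit:
move_arm(deltas=[{"dp": [0, 0, 0], "turn": [0, 0, 0]}, {"dp": [0, 0, 0], "turn": [0, 0, 0]}])

```text
time: 11.7
tool_pos: [0.4697, 0.1176, 0.0831]
tool_rot: [1.85, 1.566, 0.493]
contact_force: [-0.1, -0.0, -1.0]
opening: 0.026
```

Emit:
move_arm(deltas=[{"dp": [0, 0, 0], "turn": [0, 0, 0]}, {"dp": [0, 0, 0], "turn": [0, 0, 0]}])

```text
time: 11.9
tool_pos: [0.4692, 0.1177, 0.0825]
tool_rot: [2.024, 1.568, 0.668]
contact_force: [-0.5, 0.2, -1.6]
opening: 0.0257
```

Emit:
move_arm(deltas=[{"dp": [0, 0, 0], "turn": [0, 0, 0]}])

```text
time: 12.0
tool_pos: [0.4692, 0.1176, 0.0823]
tool_rot: [2.096, 1.568, 0.74]
contact_force: [0.4, -0.8, -1.6]
opening: 0.0258
```

Run:
```python
from h import *
o=robot.observe(); print(o['qvel'].round(3))
p=box2w(-.001,.0555,.08); go(p,YAW-90+.5)
```

```text
[-0.001  0.004  0.002  0.    -0.    -0.   ]
t 12.0 tcp [0.4692 0.1176 0.0823] target [0.4674 0.1191 0.08  ] dp [0.0023, -0.0014, -0.0018] turn [-0.16, -0.08, -0.14]
```

```bash
cat > ov.py <<'E'
from h import *
def draw(n,f,polys,roi,k,out):
    p=np.load(f"pics/{f}.npz")['p']; u0,u1,v0,v1=roi
    im=cv2.resize(p[v0:v1,u0:u1,::-1],None,fx=k,fy=k,interpolation=cv2.INTER_CUBIC)
    for P,col in polys:
        q=(proj(n,P)-[u0,v0]+.5)*k-.5
        cv2.polylines(im,[np.round(q).astype(np.int32)],True,col,1,cv2.LINE_AA)
    cv2.imwrite(out,im)
def rect(cx,cy,l,w,z,yaw=0): # box-frame rect
    c,s=np.cos(yaw),np.sin(yaw)
    return np.array([box2w(cx+c*x-s*y,cy+s*x+c*y,z) for x,y in((-l/2,-w/2),(l/2,-w/2),(l/2,w/2),(-l/2,w/2))])
E
python3 - <<'E'
from ov import *
T=lambda a,b:[(rect(a,b,.154,.042,.015,.01),(0,0,255)),(rect(a,b,.146,.034,.007,.01),(0,255,0))]
draw('top','t5',T(-.003,.0568),(265,340,190,270),8,'pics/ov_t.png')
draw('scene','s5',T(.001,.0545),(265,345,150,210),9,'pics/ov_s.png')
E
```

```text
(no output)
```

View pics/ov_t.png

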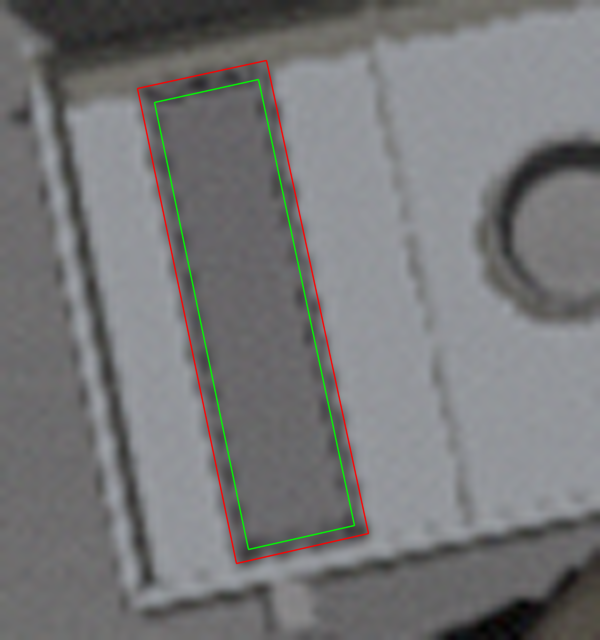

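View pics/ov_s.png

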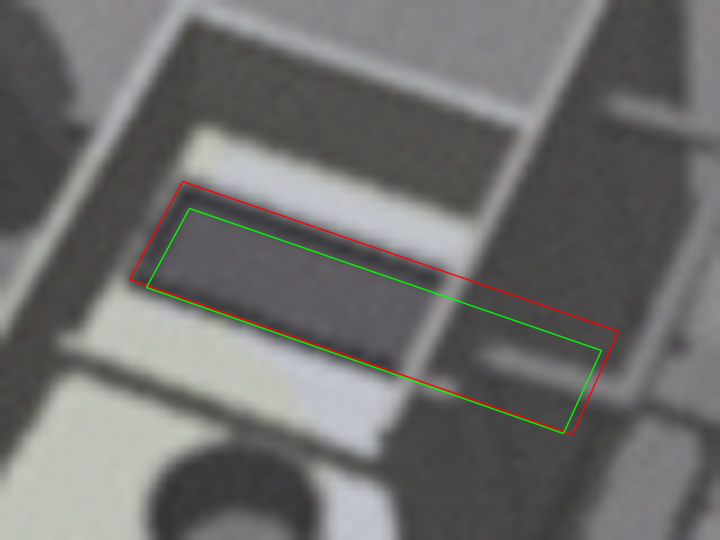

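Emit:
move_arm(deltas=[{"dp": [0.02, -0.0015, -0.002], "turn": [0, 0, 0]}, {"dp": [0.04, -0.0015, -0.002], "turn": [0, 0, 0]}, {"dp": [0.05, -0.0015, -0.002], "turn": [0, 0, 0]}, {"dp": [0.05, -0.0015, -0.002], "turn": [0, 0, 0]}, {"dp": [0.05, -0.0015, -0.002], "turn": [0, 0, 0]}, {"dp": [0.05, -0.0015, -0.002], "turn": [0, 0, 0]}])

```text
time: 12.6
tool_pos: [0.468, 0.1194, 0.033]
tool_rot: [1.894, 1.567, 0.537]
contact_force: [0.8, 0.1, -0.6]
opening: 0.0259
```

Run:
```python
from ov import *
p=box2w(-.0015,.0556,.0205); go(p,YAW-90+.5)
o=robot.observe(); print(o['contact_force'],o['torque'])
P,d=robot.read_camera('scene'); np.savez("pics/s11.npz",p=P,d=d)
q=o['tool_pos'][:2]-BC; a,b=q@y2(YAW),q@y2(YAW+90); zb=o['tool_pos'][2]-.0133; print(a,b)
# draw with scene offset
draw('scene','s11',[(rect(a+.0018,b-.0011,.130,.026,zb,.01),(0,0,255)),(rect(a+.0018,b-.0011,.130,.026,zb+.024,.01),(0,255,255)),(rect(.001,.0545,.154,.042,.015,.01),(0,255,0))],(265,345,150,210),9,'pics/s11.png')
```

```text
t 12.6 tcp [0.468  0.1194 0.033 ] target [0.4669 0.1191 0.0205] dp [0.0125, -0.0012, 0.0001] turn [-0.17, -0.07, -0.22]
[ 0.76549742  0.07679766 -0.62605541] [-0.01391503  0.02810249 -0.03223031]
-0.0003084371542956264 0.05565140681849135
```

View pics/s11.png

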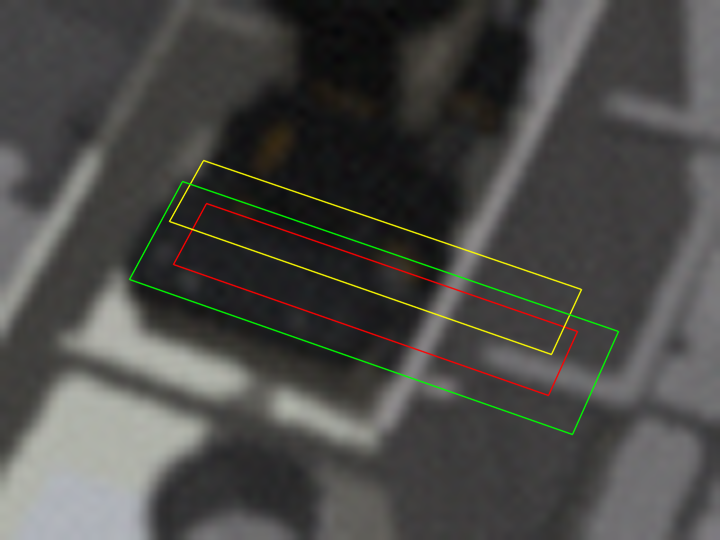

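Emit:
move_arm(deltas=[{"dp": [0.003, -0.001, 0], "turn": [0, 0, 0]}, {"dp": [0.006, -0.001, 0], "turn": [0, 0, 0]}, {"dp": [0.008, -0.001, 0], "turn": [0, 0, 0]}, {"dp": [0.009, -0.001, 0], "turn": [0, 0, 0]}, {"dp": [0.009, -0.001, 0], "turn": [0, 0, 0]}])

```text
time: 13.15
tool_pos: [0.4663, 0.1191, 0.023]
tool_rot: [2.245, 1.568, 0.888]
contact_force: [-0.2, 0.6, -1.5]
opening: 0.0255
```

Run:
```python
from ov import *
p=box2w(-.0015,.0556,.0205); go(p,YAW-90+.5)
o=robot.observe(); print(o['contact_force'],o['torque'])
```

```text
t 13.15 tcp [0.4663 0.1191 0.023 ] target [0.4669 0.1191 0.0205] dp [0.0025, 0.0006, 0.0002] turn [-0.17, -0.09, -0.11]
[-0.24951776  0.63533784 -1.48782046] [-0.02389705  0.02721651  0.00126329]
```

Emit:
move_arm(deltas=[{"dp": [0.001, 0, 0], "turn": [0, 0, 0]}, {"dp": [0.0015, 0, 0], "turn": [0, 0, 0]}, {"dp": [0.002, 0, 0], "turn": [0, 0, 0]}, {"dp": [0.002, 0, 0], "turn": [0, 0, 0]}, {"dp": [0.002, 0, 0], "turn": [0, 0, 0]}])

```text
time: 13.65
tool_pos: [0.4664, 0.1191, 0.0212]
tool_rot: [2.152, 1.568, 0.795]
contact_force: [0.1, -0.3, -1.3]
opening: 0.0258
```

Emit:
move_arm(deltas=[{"dp": [0.0005, 0, 0], "turn": [0, 0, 0]}, {"dp": [0.001, 0, 0], "turn": [0, 0, 0]}, {"dp": [0.001, 0, 0], "turn": [0, 0, 0]}])

```text
time: 13.95
tool_pos: [0.4664, 0.1191, 0.0203]
tool_rot: [2.109, 1.568, 0.752]
contact_force: [0.1, 0.6, 0.3]
opening: 0.0253
```

Emit:
move_arm(deltas=[{"dp": [0, 0, 0], "turn": [0, 0, 0]}, {"dp": [0, 0, 0], "turn": [0, 0, 0]}, {"dp": [0, 0, 0], "turn": [0, 0, 0]}, {"dp": [0, 0, 0], "turn": [0, 0, 0]}], hand=0.042)

```text
time: 14.35
tool_pos: [0.4664, 0.1191, 0.0202]
tool_rot: [2.123, 1.568, 0.766]
contact_force: [0.9, 0.2, -0.2]
opening: 0.0417
```

Emit:
move_arm(deltas=[{"dp": [-0.01, 0, 0], "turn": [0, 0, 0]}, {"dp": [-0.04, 0, 0], "turn": [0, 0, 0]}, {"dp": [-0.09, 0, 0], "turn": [0, 0, 0]}, {"dp": [-0.14, 0, 0], "turn": [0, 0, 0]}, {"dp": [-0.19, 0, 0], "turn": [0, 0, 0]}, {"dp": [-0.24, 0, 0], "turn": [0, 0, 0]}, {"dp": [-0.27, 0, 0], "turn": [0, 0, 0]}, {"dp": [-0.27, 0, 0], "turn": [0, 0, 0]}])

```text
time: 15.15
tool_pos: [0.4676, 0.1188, 0.2957]
tool_rot: [1.585, 1.558, 0.229]
contact_force: [0.4, 0.4, -0.7]
opening: 0.042
```

Run:
```python
from ov import *
P,d=robot.read_camera('scene'); np.savez("pics/s12.npz",p=P,d=d)
draw('scene','s12',[],(255,365,110,210),6.5,'pics/s12.png')
hp=handle(1.48); go(np.r_[hp[:2],.285],YAW)
W=cloud('scene',d); ex,ey=y2(YAW),y2(YAW+90); a=(W[...,:2]-BC)@ex; b=(W[...,:2]-BC)@ey
m=(abs(a)<.07)&(b>.03)&(b<.085)&(W[...,2]>.022)&(W[...,2]<.04)
print(m.sum(),cv2.minAreaRect((np.c_[a[m],b[m]]*1000).astype(np.float32)),np.median(W[m][:,2]))
```

```text
t 15.2 tcp [0.4665 0.1187 0.2928] target [0.5953 0.0894 0.285 ] dp [0.0087, 0.1196, 0.056] turn [-89.67, 0.31, -0.38]
263 ((-19.691261291503906, 53.34441375732422), (27.894166946411133, 88.53421783447266), 89.17724609375) 0.029765226219964618
```

View pics/s12.png

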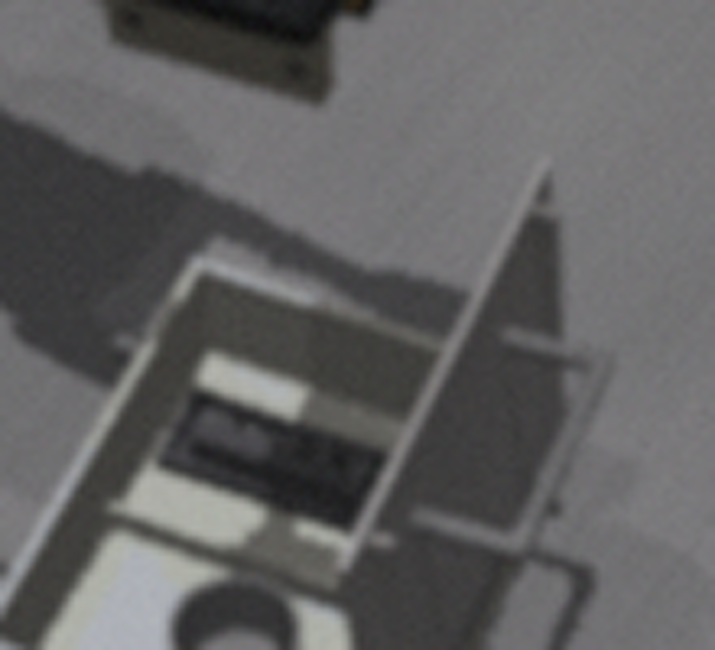

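Emit:
move_arm(deltas=[{"dp": [0, 0.12, 0.056], "turn": [-89.6, 0, 0]}, {"dp": [0, 0.12, 0.056], "turn": [-89.6, 0, 0]}, {"dp": [0, 0.12, 0.056], "turn": [-89.6, 0, 0]}, {"dp": [0, 0.12, 0.056], "turn": [-89.6, 0, 0]}, {"dp": [0, 0.12, 0.056], "turn": [-89.6, 0, 0]}, {"dp": [0, 0.12, 0.056], "turn": [-89.6, 0, 0]}, {"dp": [0, 0.12, 0.056], "turn": [-89.6, 0, 0]}, {"dp": [0, 0.12, 0.056], "turn": [-89.6, 0, 0]}, {"dp": [0, 0.12, 0.056], "turn": [-89.6, 0, 0]}, {"dp": [0, 0.12, 0.056], "turn": [-89.6, 0, 0]}], hand=0.026)

```text
time: 16.2
tool_pos: [0.5942, 0.0893, 0.2886]
tool_rot: [2.139, 1.568, 2.288]
contact_force: [-0.5, -0.4, -0.4]
opening: 0.0262
```

Emit:
move_arm(deltas=[{"dp": [0, 0, 0], "turn": [-3.7, 0, 0]}, {"dp": [0, 0, 0], "turn": [-3.7, 0, 0]}, {"dp": [0, 0, 0], "turn": [-3.7, 0, 0]}])

```text
time: 16.5
tool_pos: [0.5946, 0.0893, 0.2893]
tool_rot: [1.482, 1.569, 1.687]
contact_force: [0.3, 0.6, -0.3]
opening: 0.0261
```

Run:
```python
from ov import *
go([.5936,.0881,.1594],YAW)
P,d=robot.read_camera('top'); np.savez("pics/t13.npz",p=P,d=d)
draw('top','t13',[],(240,390,130,290),3.7,'pics/t13.png')
P,d=robot.read_camera('scene'); np.savez("pics/s13.npz",p=P,d=d)
draw('scene','s13',[],(240,390,90,210),5,'pics/s13.png')
```

```text
t 16.5 tcp [0.5946 0.0893 0.2893] target [0.5936 0.0881 0.1594] dp [0.1299, -0.0013, -0.0012] turn [-0.14, 0.01, -0.11]
```

View pics/t13.png

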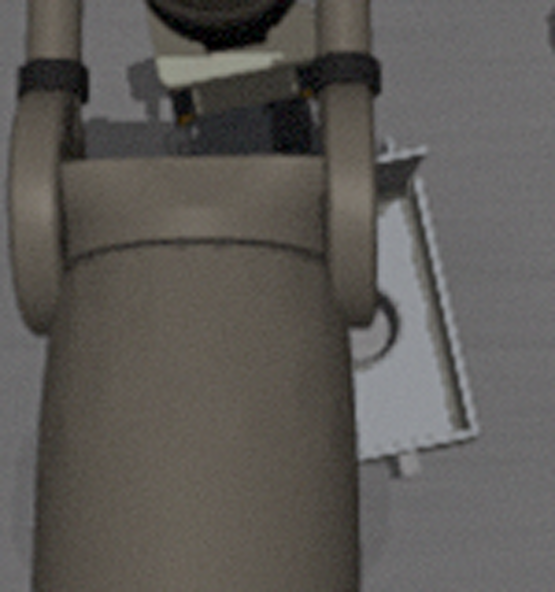

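View pics/s13.png

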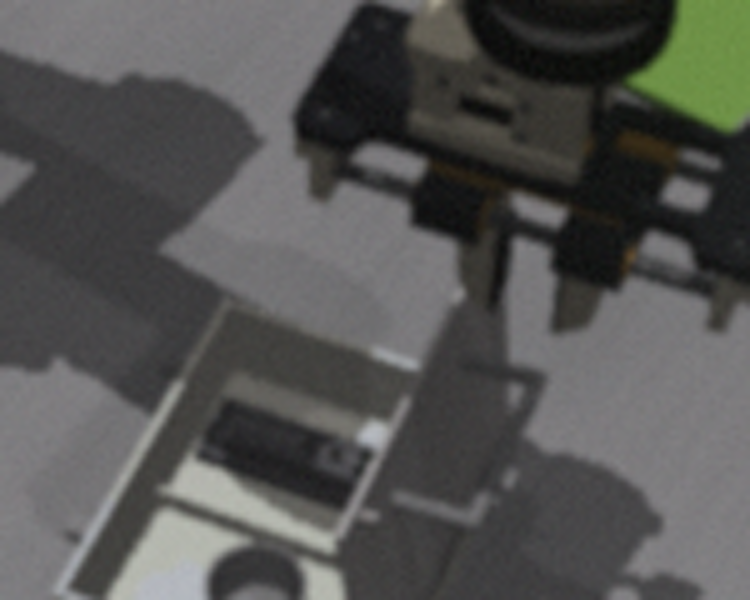

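Emit:
move_arm(deltas=[{"dp": [0.03, -0.001, -0.001], "turn": [0, 0, 0]}, {"dp": [0.06, -0.001, -0.001], "turn": [0, 0, 0]}, {"dp": [0.08, -0.001, -0.001], "turn": [0, 0, 0]}, {"dp": [0.095, -0.001, -0.001], "turn": [0, 0, 0]}, {"dp": [0.11, -0.001, -0.001], "turn": [0, 0, 0]}, {"dp": [0.12, -0.001, -0.001], "turn": [0, 0, 0]}, {"dp": [0.13, -0.001, -0.001], "turn": [0, 0, 0]}, {"dp": [0.13, -0.001, -0.001], "turn": [0, 0, 0]}])

```text
time: 17.4
tool_pos: [0.5939, 0.0884, 0.159]
tool_rot: [1.601, 1.569, 1.809]
contact_force: [0.5, -1.6, 0.1]
opening: 0.0263
```

Emit:
move_arm(deltas=[{"dp": [0, 0, 0], "turn": [0, 0, 0]}, {"dp": [0, 0, 0], "turn": [0, 0, 0]}, {"dp": [0, 0, 0], "turn": [0, 0, 0]}, {"dp": [0, 0, 0], "turn": [0, 0, 0]}, {"dp": [0, 0, 0], "turn": [0, 0, 0]}], hand=0, squeeze=25)

```text
time: 17.9
tool_pos: [0.5945, 0.0884, 0.1609]
tool_rot: [0.451, 1.568, 0.659]
contact_force: [-2.9, -0.8, 2.6]
opening: 0.0079
```

Run:
```python
from ov import *
o=robot.observe(); print(o['contact_force']); go(handle(1.48)-[0,0,.019],YAW)
th=1.48
for k in range(1,24):
    t=max(1.48-.07*k,0); h=lambda t:(-.125*np.cos(t)+.042*np.sin(t),.125*np.sin(t)+.042*np.cos(t)); print(round(t,2),"dpx",round(h(1.48)[1]-h(t)[1],3),"dpz",round(h(t)[0]-h(1.48)[0],3))
```

```text
[-2.85710011 -0.79701369  2.58826271]
t 17.9 tcp [0.5945 0.0884 0.1609] target [0.5953 0.0894 0.1573] dp [0.0036, 0.0008, 0.001] turn [-0.03, 0.15, -0.07]
1.41 dpx -0.002 dpz -0.009
1.34 dpx -0.003 dpz -0.018
1.27 dpx -0.004 dpz -0.027
1.2 dpx -0.003 dpz -0.037
1.13 dpx -0.003 dpz -0.046
1.06 dpx -0.001 dpz -0.055
0.99 dpx 0.001 dpz -0.064
0.92 dpx 0.003 dpz -0.073
0.85 dpx 0.007 dpz -0.081
0.78 dpx 0.011 dpz -0.09
0.71 dpx 0.015 dpz -0.098
0.64 dpx 0.02 dpz -0.106
0.57 dpx 0.025 dpz -0.113
0.5 dpx 0.032 dpz -0.12
0.43 dpx 0.038 dpz -0.127
0.36 dpx 0.045 dpz -0.133
0.29 dpx 0.052 dpz -0.138
0.22 dpx 0.06 dpz -0.143
0.15 dpx 0.068 dpz -0.148
0.08 dpx 0.076 dpz -0.152
0.01 dpx 0.085 dpz -0.155
0 dpx 0.086 dpz -0.155
0 dpx 0.086 dpz -0.155
```

Emit:
move_arm(deltas=[{"dp": [-0.002, 0, -0.009], "turn": [0, 0, 0]}, {"dp": [-0.003, 0, -0.018], "turn": [0, 0, 0]}, {"dp": [-0.004, 0, -0.027], "turn": [0, 0, 0]}, {"dp": [-0.003, 0, -0.037], "turn": [0, 0, 0]}, {"dp": [-0.003, 0, -0.046], "turn": [0, 0, 0]}, {"dp": [-0.001, 0, -0.055], "turn": [0, 0, 0]}, {"dp": [0.001, 0, -0.064], "turn": [0, 0, 0]}, {"dp": [0.003, 0, -0.073], "turn": [0, 0, 0]}, {"dp": [0.007, 0, -0.081], "turn": [0, 0, 0]}, {"dp": [0.011, 0, -0.09], "turn": [0, 0, 0]}])

```text
time: 18.9
tool_pos: [0.5055, 0.0698, 0.1492]
tool_rot: [0.652, 1.568, 0.86]
contact_force: [2.4, 1.9, 4.3]
opening: 0.0077
```

Emit:
move_arm(deltas=[{"dp": [0.004, 0, -0.008], "turn": [0, 0, 0]}, {"dp": [0.009, 0, -0.016], "turn": [0, 0, 0]}, {"dp": [0.014, 0, -0.023], "turn": [0, 0, 0]}, {"dp": [0.021, 0, -0.03], "turn": [0, 0, 0]}, {"dp": [0.027, 0, -0.037], "turn": [0, 0, 0]}, {"dp": [0.034, 0, -0.043], "turn": [0, 0, 0]}, {"dp": [0.041, 0, -0.048], "turn": [0, 0, 0]}, {"dp": [0.049, 0, -0.053], "turn": [0, 0, 0]}, {"dp": [0.057, 0, -0.058], "turn": [0, 0, 0]}])

```text
time: 19.8
tool_pos: [0.4498, 0.0581, 0.0914]
tool_rot: [0.469, 1.567, 0.677]
contact_force: [5.0, 5.5, -0.1]
opening: 0.0084
```

Run:
```python
from ov import *
o=robot.observe(); print(o['contact_force'],o['opening']); go(handle(0.15)-[0,0,.017],YAW); go(handle(0.0)-[0,0,.017],YAW)
P,d=robot.read_camera('scene'); np.savez("pics/s14.npz",p=P,d=d)
draw('scene','s14',[],(240,390,90,210),5,'pics/s14.png')
```

```text
[ 5.02620058  5.47714442 -0.09124163] 0.008409724098480478
t 19.8 tcp [0.4498 0.0581 0.0914] target [0.4507 0.0588 0.0912] dp [0.0002, 0.0005, 0.001] turn [-0.03, 0.18, -0.09]
t 19.8 tcp [0.4498 0.0581 0.0914] target [0.4432 0.0572 0.073 ] dp [0.0184, 0.0005, -0.0067] turn [-0.03, 0.18, -0.09]
```

View pics/s14.png

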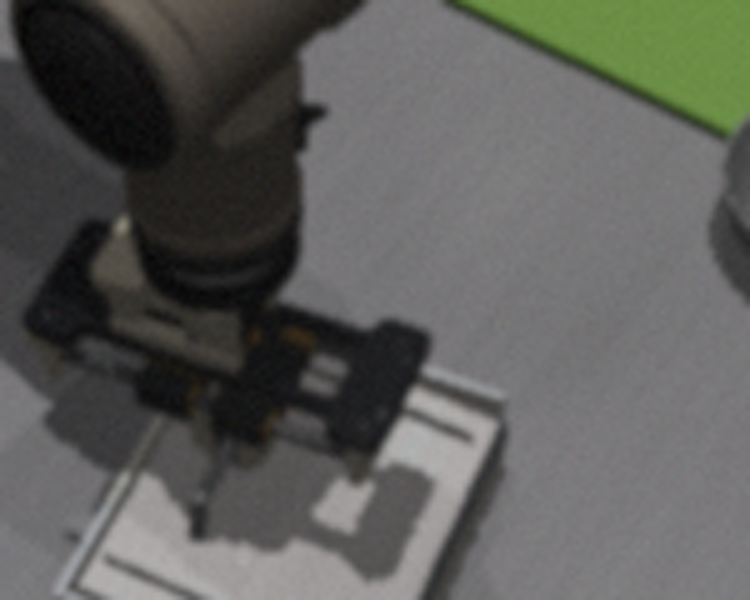

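Emit:
move_arm(deltas=[{"dp": [0.008, 0, -0.003], "turn": [0, 0, 0]}, {"dp": [0.014, 0, -0.005], "turn": [0, 0, 0]}, {"dp": [0.018, 0, -0.006], "turn": [0, 0, 0]}, {"dp": [0.019, 0, -0.007], "turn": [0, 0, 0]}, {"dp": [0.019, 0, -0.007], "turn": [0, 0, 0]}])

```text
time: 20.35
tool_pos: [0.4433, 0.0566, 0.074]
tool_rot: [0.312, 1.567, 0.52]
contact_force: [-2.6, 4.5, 17.1]
opening: 0.008
```

Emit:
move_arm(deltas=[{"dp": [0.001, 0, 0], "turn": [0, 0, 0]}, {"dp": [0.001, 0, 0], "turn": [0, 0, 0]}, {"dp": [0.001, 0, 0], "turn": [0, 0, 0]}])

```text
time: 20.65
tool_pos: [0.4434, 0.0566, 0.0738]
tool_rot: [0.223, 1.567, 0.431]
contact_force: [-5.6, 3.5, 27.0]
opening: 0.008
```

Emit:
move_arm(deltas=[{"dp": [0, 0, 0], "turn": [0, 0, 0]}, {"dp": [0, 0, 0], "turn": [0, 0, 0]}, {"dp": [0, 0, 0], "turn": [0, 0, 0]}, {"dp": [0, 0, 0], "turn": [0, 0, 0]}], hand=0.035)

```text
time: 21.05
tool_pos: [0.4425, 0.0564, 0.0715]
tool_rot: [1.075, 1.569, 1.283]
contact_force: [-0.1, 0.0, -0.0]
opening: 0.0333
```

Emit:
move_arm(deltas=[{"dp": [-0.02, 0, 0], "turn": [0, 0, 0]}, {"dp": [-0.06, 0, 0], "turn": [0, 0, 0]}, {"dp": [-0.11, 0, 0], "turn": [0, 0, 0]}, {"dp": [-0.16, 0, 0], "turn": [0, 0, 0]}, {"dp": [-0.18, 0, -0.05], "turn": [0, 0, 0]}, {"dp": [-0.18, -0.1, -0.05], "turn": [0, 0, 0]}, {"dp": [-0.18, -0.15, -0.05], "turn": [0, 0, 0]}, {"dp": [-0.18, -0.2, -0.05], "turn": [0, 0, 0]}, {"dp": [-0.18, -0.2, -0.05], "turn": [0, 0, 0]}])

```text
time: 21.95
tool_pos: [0.4348, -0.1516, 0.2516]
tool_rot: [0.554, 1.568, 0.762]
contact_force: [1.4, 0.7, 0.4]
opening: 0.0349
```

Run:
```python
from ov import *
o=robot.observe(); print(o['tool_pos'],o['contact_force'])
ex,ey=y2(YAW),y2(YAW+90)
for n in('top','scene'):
    P,d=robot.read_camera(n); np.savez(f"pics/{n}15.npz",p=P,d=d); W=cloud(n,d)
    a=(W[...,:2]-BC)@ex; b=(W[...,:2]-BC)@ey
    f=(abs(b)<.06)&(a>-.02)&(a<.07)&(W[...,2]>.04)&(W[...,2]<.078)
    c=np.polyfit(a[f],W[f][:,2],1); print(n,f.sum(),"slope",-c[0],"z",np.polyval(c,0))
draw('top','top15',[],(230,400,150,290),4,'pics/t15.png')
draw('scene','scene15',[],(220,370,110,260),4,'pics/s15.png')
```

```text
[ 0.43481512 -0.1516435   0.25155052] [1.38013287 0.69146122 0.42773365]
top 1755 slope -0.0006593254494239743 z 0.050050225325815455
scene 1200 slope -0.0006924223344653283 z 0.04917257608810905
```

View pics/s15.png

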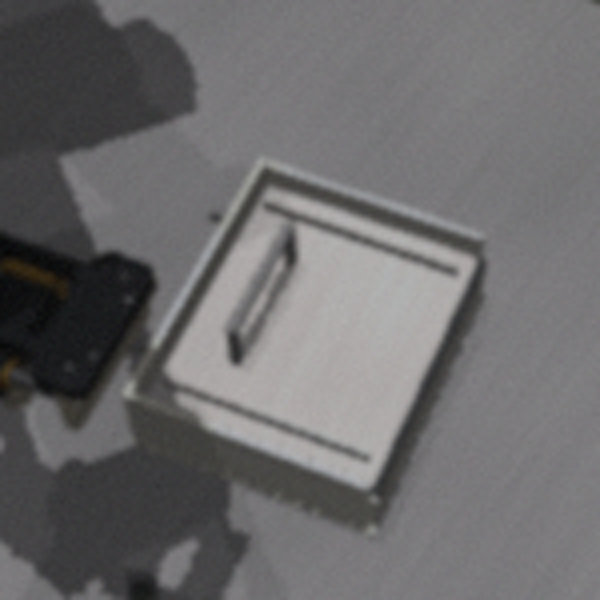

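View pics/t15.png

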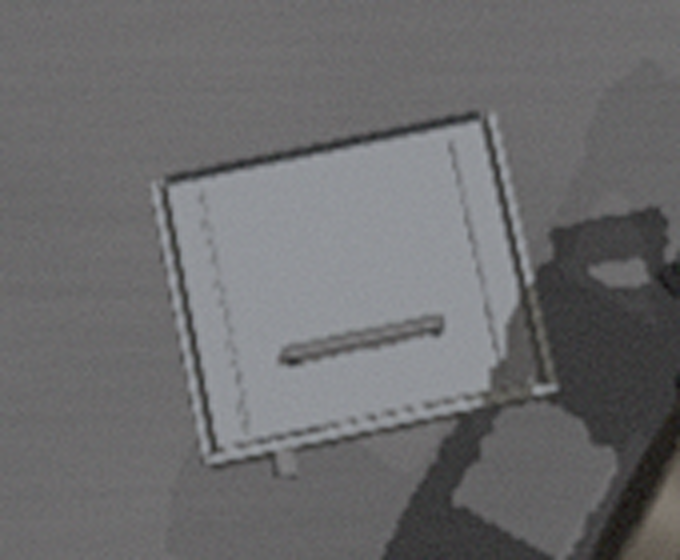

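Both pictures show the flap level and flush (slope about 0, top at 50 mm), and the handle is free at top (365,340). I hold briefly so the arm settles, then hand in.

Emit:
move_arm(deltas=[{"dp": [0, 0, 0], "turn": [0, 0, 0]}, {"dp": [0, 0, 0], "turn": [0, 0, 0]}, {"dp": [0, 0, 0], "turn": [0, 0, 0]}])

```text
time: 22.35
tool_pos: [0.4348, -0.1484, 0.2516]
tool_rot: [0.741, 1.568, 0.95]
contact_force: [0.8, 0.2, 0.3]
opening: 0.0349
```

```bash
python3 -c "
from cell import robot
print(robot.observe()['qvel'].round(3)); print(robot.hand_in())"
```

```text
[ 0.003 -0.004 -0.004 -0.     0.    -0.001]
the job is handed in; nothing more can be done
None
```

I lifted the flap by its handle to about 1.48 rad, laid the larger grey thermometer in the cradle, released it, and swung the flap shut. I handed the job in at about 22.4 s of the 72 s allowed; no verdict came back.

**Flap:** both cameras showed it level after closing. The slope was about 0.001 rad, and the top measured 50 mm (top camera) and 49 mm (scene camera).

**Thermometer:** it touched down with only 1–2 N of change in the wrist force. The picture taken before closing showed it lying flat in the cradle, its top at about 30 mm against 31 mm expected. It was partly hidden by the flap, so its final centring was estimated from the tool and cradle positions: within about 2 mm of the cradle's centre along and across. I did not measure it directly.

**Disagreement:** the two cameras differed by about 4 mm along x and 2–3 mm across. I used their average, which matched the handle and thermometer positions found on gripping to within about 1 mm.

**Other objects:** the cup stayed in its bay as far as the views before closing showed. The arm's path kept clear of the bowl, bottle and carton, but I did not measure their positions again at the end.

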